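# Clip the grabber probes in the test box and start the run

## Task

Open the blue cover of the test box: lift its black paddle to free the pawl and swing the cover back until it stands upright or beyond. Then clip every grabber probe that lies on the bench to the terminal of its own colour: squeeze its two plates so that the hook comes out, set the probe down on the base with the brass pin between hook and nose, and let go so that it grips the pin. Once all are clipped, push the orange start plunger fully down and let it come back up; leave the cover open, the probes clipped, and the timer, pen and screwdriver where they are.

Things in the scene. Friction and masses are not known exactly. Their poses are not given: they have to be found in the camera images.
- test_base: Test base fixed on the bench: grey plate 15 mm thick. Origin on the bench under the middle of the terminal row; own x points away from the robot to the hinge. Plate: x -135..85, y -135..215 mm. Terminals at x 0, y -90, -30, 30, 90 mm, colours in any order, hidden by the blue cover until it is opened. A steel keeper (x -117..-100, y -8..8 mm) stands 20 mm over the plate.
- cover_panel (a joint): Angle of the blue cover (180 x 250 x 45 mm, open below) about its rear hinge, which runs along the base's y: 0 shut, 1.57 upright, 1.8 its stop. The hinge is stiff: the cover stays where it is left; lifting its front edge takes about 4 to 6 N. A hidden pawl locks it shut until the paddle is lifted.
- cover_hinge (a point): Middle of the cover's hinge line: 55 mm behind the terminal row, 17 mm over the bench. The shut cover reaches 178 mm forward from here (to its front wall) and 45 mm up.
- paddle_arm (a joint): Angle of the black paddle relative to the cover: 0 flat (sprung back to it), 0.55 fully lifted; the pawl is free from 0.4 on. Lifting takes 1 N at first, 3 N at the end. Its axis is parallel to the hinge; on the shut cover it lies 150 mm in front of the hinge line and 53 mm above it.
- paddle_grip (a point): Grip point of the paddle, a black plate 36 mm wide (along the base's y), 8 mm thick, with a yellow patch, sticking out 46 mm forward past the cover's front. The point is in mid-thickness, 34 mm in front of the cover's front wall, 72 mm over the bench when shut, 62 mm ahead of the paddle's axis and 2 mm above it. Pinched by its sides, the paddle can pivot between the fingers.
- start (a joint): Stroke of the start plunger in m: 0 out (sprung back), 0.010 fully down, where it takes 6 N.
- start_top (a point): Centre of the top of the orange start plunger, 28 mm in diameter, in a dark round housing on the base's left wing; pressed straight down. Its top is 41 mm over the bench when out.
- pin_red (a point): On the axis of the red terminal's brass pin, 14 mm over the base plate (29 mm over the bench). The pin is 6 mm thick, 20 mm high over the plate; at its foot a red disc 28 mm in diameter, 3 mm high; behind it a red tab. Gripped by the probe, the pin lies at about x 75 mm, y 0 in the probe's frame, and the probe's foot is on the base plate.
- probe_red: Red grabber probe, battery-powered, 70 g, 104 x 30 x 54 mm, loose; may be absent. Origin on its underside, own x along the nose, z up. Stands on a flat foot, x -9..52 mm. Two upright plates 24 mm wide, 54 mm high: finger plate, fixed, front face at x 27; thumb plate, sliding, rear face at x -27 mm at rest. Nose 14 mm wide, 7 to 26 mm high, flat end at x 72 mm.
- slide_red (a joint): Red probe's thumb plate and steel hook, m: 0 rest, 0.012 squeezed, about 0.004 gripping a pin; spring 2 to 6.3 N. Plates measure 54 mm over outer faces at rest, 42 squeezed (thumb plate at x -15); squeeze them 29 mm or more over the underside, above the nose. Hook blade, 8 to 26 mm high, 10 wide, in front of the nose: gap 2 mm at rest, 14 squeezed (blade at x 86 mm).
- pin_yellow (a point): On the axis of the yellow terminal's brass pin, 14 mm over the base plate (29 mm over the bench). The pin is 6 mm thick, 20 mm high over the plate; at its foot a yellow disc 28 mm in diameter, 3 mm high; behind it a yellow tab. Gripped by the probe, the pin lies at about x 75 mm, y 0 in the probe's frame, and the probe's foot is on the base plate.
- probe_yellow: Yellow grabber probe, battery-powered, 70 g, 104 x 30 x 54 mm, loose; may be absent. Origin on its underside, own x along the nose, z up. Stands on a flat foot, x -9..52 mm. Two upright plates 24 mm wide, 54 mm high: finger plate, fixed, front face at x 27; thumb plate, sliding, rear face at x -27 mm at rest. Nose 14 mm wide, 7 to 26 mm high, flat end at x 72 mm.
- slide_yellow (a joint): Yellow probe's thumb plate and steel hook, m: 0 rest, 0.012 squeezed, about 0.004 gripping a pin; spring 2 to 6.3 N. Plates measure 54 mm over outer faces at rest, 42 squeezed (thumb plate at x -15); squeeze them 29 mm or more over the underside, above the nose. Hook blade, 8 to 26 mm high, 10 wide, in front of the nose: gap 2 mm at rest, 14 squeezed (blade at x 86 mm).
- pin_blue (a point): On the axis of the blue terminal's brass pin, 14 mm over the base plate (29 mm over the bench). The pin is 6 mm thick, 20 mm high over the plate; at its foot a blue disc 28 mm in diameter, 3 mm high; behind it a blue tab. Gripped by the probe, the pin lies at about x 75 mm, y 0 in the probe's frame, and the probe's foot is on the base plate.
- probe_blue: Blue grabber probe, battery-powered, 70 g, 104 x 30 x 54 mm, loose; may be absent. Origin on its underside, own x along the nose, z up. Stands on a flat foot, x -9..52 mm. Two upright plates 24 mm wide, 54 mm high: finger plate, fixed, front face at x 27; thumb plate, sliding, rear face at x -27 mm at rest. Nose 14 mm wide, 7 to 26 mm high, flat end at x 72 mm.
- slide_blue (a joint): Blue probe's thumb plate and steel hook, m: 0 rest, 0.012 squeezed, about 0.004 gripping a pin; spring 2 to 6.3 N. Plates measure 54 mm over outer faces at rest, 42 squeezed (thumb plate at x -15); squeeze them 29 mm or more over the underside, above the nose. Hook blade, 8 to 26 mm high, 10 wide, in front of the nose: gap 2 mm at rest, 14 squeezed (blade at x 86 mm).
- pin_green (a point): On the axis of the green terminal's brass pin, 14 mm over the base plate (29 mm over the bench). The pin is 6 mm thick, 20 mm high over the plate; at its foot a green disc 28 mm in diameter, 3 mm high; behind it a green tab. Gripped by the probe, the pin lies at about x 75 mm, y 0 in the probe's frame, and the probe's foot is on the base plate.
- probe_green: Green grabber probe, battery-powered, 70 g, 104 x 30 x 54 mm, loose; may be absent. Origin on its underside, own x along the nose, z up. Stands on a flat foot, x -9..52 mm. Two upright plates 24 mm wide, 54 mm high: finger plate, fixed, front face at x 27; thumb plate, sliding, rear face at x -27 mm at rest. Nose 14 mm wide, 7 to 26 mm high, flat end at x 72 mm.
- slide_green (a joint): Green probe's thumb plate and steel hook, m: 0 rest, 0.012 squeezed, about 0.004 gripping a pin; spring 2 to 6.3 N. Plates measure 54 mm over outer faces at rest, 42 squeezed (thumb plate at x -15); squeeze them 29 mm or more over the underside, above the nose. Hook blade, 8 to 26 mm high, 10 wide, in front of the nose: gap 2 mm at rest, 14 squeezed (blade at x 86 mm).
- timer: White lab timer, 62 x 66 x 16 mm, lying on the bench; a bystander. Origin at its underside.
- pen: Black pen, 145 mm long, 12 mm thick, lying on the bench; a bystander. Origin at its underside.
- screwdriver: Yellow-handled screwdriver, 204 mm long, lying on the bench; a bystander. Origin at its underside.

How it is judged:
On the way, in this order (a step that is already met when the one before it is completed fails the run):
1. the cover stands open (1.45 rad or more) (value of joint cover_panel above 1.45 rad), for 0.2 s.
2. every probe present grips the pin of its own colour, standing on the base (x of pin_red in the frame of probe_red between 0.071 and 0.08 m and y of pin_red in the frame of probe_red between -0.007 and 0.007 m and z of pin_red in the frame of probe_red between 0.008 and 0.02 m and value of joint slide_red between 0.002 and 0.0075 m and angle between each of probe_red, probe_yellow, probe_blue, probe_green's own z axis and vertical below 0.15 rad and linear speed of each of probe_red, probe_yellow, probe_blue, probe_green below 0.03 m/s and x of pin_yellow in the frame of probe_yellow between 0.071 and 0.08 m and y of pin_yellow in the frame of probe_yellow between -0.007 and 0.007 m and z of pin_yellow in the frame of probe_yellow between 0.008 and 0.02 m and value of joint slide_yellow between 0.002 and 0.0075 m and x of pin_blue in the frame of probe_blue between 0.071 and 0.08 m and y of pin_blue in the frame of probe_blue between -0.007 and 0.007 m and z of pin_blue in the frame of probe_blue between 0.008 and 0.02 m and value of joint slide_blue between 0.002 and 0.0075 m and x of pin_green in the frame of probe_green between 0.071 and 0.08 m and y of pin_green in the frame of probe_green between -0.007 and 0.007 m and z of pin_green in the frame of probe_green between 0.008 and 0.02 m and value of joint slide_green between 0.002 and 0.0075 m), for 0.3 s.
3. the start plunger is pushed fully down (8.5 mm or more) (value of joint start above 0.0085 m), for 0.1 s.
At the end, for the whole second after the job is handed in: Cover open 1.45 rad or more; each probe present at rest on the base, upright within 0.15 rad, its own pin 71-80 mm ahead of its origin, 7 mm sideways at most, 8-20 mm above its underside, slide held at 2 to 7.5 mm; start plunger back out within 2 mm (all of step 2 and value of joint cover_panel above 1.45 rad and value of joint start below 0.002 m); the robot touches nothing.
It fails at once if the timer is pushed more than 30 mm from its place (distance of timer from where it was at the start of the episode above 0.03 m).
It fails at once if the pen is pushed more than 30 mm from its place (distance of pen from where it was at the start of the episode above 0.03 m).
It fails at once if the screwdriver is pushed more than 30 mm from its place (distance of screwdriver from where it was at the start of the episode above 0.03 m).
Of probe_red, probe_yellow, probe_blue, probe_green only 3 to 4 are there at a start; the rules pass over those that are not, and their reading is None.
At some moment in a run one of probe_red, probe_yellow, probe_blue, probe_green may be knocked a few centimetres aside while the robot is not near it.
It also fails if it takes over 210 s, if anything falls off the work surface, if the arm or the gripper's body presses on something with over 40 N, if the wrist force passes 120 N, or if a joint passes its speed limit or range.

## Robot

A 6-joint arm with a two-finger parallel gripper is mounted at the origin on a cart in front of the work surface, level with it; the furniture and walls round the work are solid. World frame = base frame: x ahead of the robot, y to its left, z up, the work surface at z = 0. Lengths are in m, angles in rad, forces in N, time in s.
With the tool pointing down it reaches from about 0.275 to 0.725 m from the base axis. Payload 5.6 kg.
Tool frame: the origin (TCP) lies on the mounting face of the last link; the fingertips stand 173 mm ahead of it and the grasp point (between the pads) lies 155 mm ahead of it (ctrl.grip_point_offset is the distance from the TCP to the grasp point, in m); x points along the fingers, z is the direction in which the jaws open and shut, and the axes are right-handed (so a half turn about x gives the same grasp; the last joint's range is limited). The gripper opens to 85 mm and grips with 20 to 120 N. Pads are 22 mm wide; open, the fingers measure 114 mm over their backs; the gripper's body (76 mm by 85 mm) begins 54 mm behind the grasp point. The pads swing forward as they close: fully open they stand 13 mm farther back than shut.
Start: joints at [1.439, 0.255, 0.108, 0, -1.424, -0.285], TCP at [0.223, 0.503, 0.405] pointing down, gripper open.
Joint ranges: [-2.95, 2.95], [-1.21, 1.97], [-1.09, 1.5], [-2.87, 1.71], [-2.94, -0.07], [-3.05, 3.05]. Speed limits (rad/s): [2.57, 2.57, 3.14, 3.14, 3.14, 3.14].

## Interface

Orientations are given as a 3x3 rotation matrix whose columns are the frame's x, y, z axes.
In Python, from bench import ctrl gives the robot as it stands. The module is installed in compiled form; this text tells all that it offers.
- The arm moves only by the tool carry_out, never from a script. Its argument "motion" is one flat list of numbers, 5 for each row, row after row: the opening in per cent of the stroke, from 0 (shut) to 100 (fully open), then the shift along the tool's x, y, z in m, then the turn about the tool's x in degrees. In form: [claw, x, y, z, yaw, claw, x, y, z, yaw, ...]. A call has 1 to 8 rows; each row is the pose to reach, as a shift and turn from the pose commanded when the call began, along the tool's axes at that moment; what a row does not reach only later rows make up. A row lasts 1/8 s, in which the tool goes at most 62.5 mm and 10.7 degrees, less where a joint would pass 70% of its speed; a pose out of reach is approached as far as the arm can. A call with a gripper value outside its range is refused whole. The fingers move at their own pace and stop on an object; "newtons" is the grip in N (left out, the last holds). Time passes only in rows, so rows that repeat a pose let the fingers close. It gives the time, the measured TCP pose, the force and the opening at its end, in the units of the state.
- ctrl.state(): the state, without advancing time (a new reading comes with each control period).
- ctrl.get_image(name): name is "side" or "top" or "wrist"; returns the picture (400x640x3 uint8, blue, green, red); there is no depth.
- ctrl.camera_params(name): a dict with "intrinsics" (3x3 intrinsics, pixels), "R" (3x3) and "t" (3): a world point X has camera coordinates R X + t. Camera axes: x right, y down, z forward; pixel columns grow to the right and rows downward; lengths in m; the calibration is good to about 2 mm. A picture is of the moment at which its call begins: read the wrist's pose just before it. camera_params takes no time and is no camera call; for the wrist camera it gives the pose at the moment of the call.
- ctrl.hand_in(): hands the job in, once; it reports no verdict.
The state is a dict: "time_s": time; "qpos": joint angles; "qd": joint speeds; "effort": joint torques, N m; "position": TCP position; "tool_rot": TCP orientation; "ft_force": force on the tool from outside, world axes, zero at the start; "moment": the same for the moment, N m; "grip_width": finger opening in m.
Only numpy, scipy, OpenCV 4.12 (cv2) and the standard library are available. Lean on these libraries where they do the work, as an engineer would, in place of code of your own. Each camera call takes 0.05 s, during which the arm holds its last target. There are 200 camera calls.

## Working session

There is one attempt and no reset: what is moved stays moved. The work goes in short steps, Python scripts to look and compute and a tool call to move; the robot and the scene stay as the last step left them, time stands still between calls to the robot, and variables do not carry over. Pictures are saved under pics/ and viewed, about 12 in all and at most 16, crops included, and the job is handed in when it is done.

Besides the shell and the picture viewer there is one more tool, called after "Request:" by a JSON object that holds its "fn" and its "kwargs", one argument or row to a line. carry_out: Moves the arm, as the interface text tells. Its arguments: {"type":"object","properties":{"motion":{"type":"array"},"newtons":{"type":"number"}},"required":["motion"]}

```bash
mkdir -p pics
cat > h.py <<'E'
import numpy as np, cv2
from bench import ctrl
def snap(n,f,crop=None,s=1):
    im=ctrl.get_image(n)
    cv2.imwrite('pics/full_'+f+'.png',im)
    if crop: x0,y0,x1,y1=crop; im=im[y0:y1,x0:x1]
    if s!=1: im=cv2.resize(im,None,fx=s,fy=s,interpolation=cv2.INTER_CUBIC)
    cv2.imwrite('pics/'+f+'.png',im)
def proj(n,X,p=None):
    p=p or ctrl.camera_params(n); X=np.atleast_2d(X)
    c=X@np.array(p['R']).T+np.array(p['t']); u=c@np.array(p['intrinsics']).T
    return u[:,:2]/u[:,2:]
def back(n,uv,z,p=None):
    p=p or ctrl.camera_params(n); uv=np.atleast_2d(uv)
    R=np.array(p['R']); t=np.array(p['t']); K=np.array(p['intrinsics'])
    d=np.c_[uv,np.ones(len(uv))]@np.linalg.inv(K).T@R; C=-R.T@t
    return C+d*((z-C[2])/d[:,2])[:,None]
E
python3 - <<'E'
from h import *
np.set_printoptions(precision=4,suppress=True)
s=ctrl.state();print(s['time_s'],s['position'],s['grip_width'],ctrl.grip_point_offset);print(s['tool_rot'])
for n in('top','side','wrist'):
    snap(n,n+'0',None,1.25); p=ctrl.camera_params(n); print(n,-np.array(p['R']).T@p['t']);print(np.array(p['R']),p['intrinsics'])
E
```

```text
0.0 [0.2225 0.5028 0.4038] 0.08522442209491239 0.1547
[[-0.0007  0.9144 -0.4049]
 [-0.0018 -0.4049 -0.9144]
 [-1.      0.0001  0.0019]]
top [ 0.4033 -0.0599  1.3755]
[[ 0.0125 -0.9999  0.007 ]
 [-0.9862 -0.0135 -0.1653]
 [ 0.1654 -0.0049 -0.9862]] [[476.7024   0.     318.9797]
 [  0.     476.7024 196.7748]
 [  0.       0.       1.    ]]
side [-0.0364 -1.0606  1.0528]
[[ 0.8475 -0.5306  0.0142]
 [-0.3231 -0.5369 -0.7793]
 [ 0.4211  0.6559 -0.6265]] [[510.6319   0.     313.1708]
 [  0.     510.6319 198.2165]
 [  0.       0.       1.    ]]
wrist [0.2983 0.4704 0.3735]
[[-0.4047 -0.9145  0.0006]
 [-0.8655  0.3832  0.3227]
 [-0.2953  0.13   -0.9465]] [[320.1095   0.     318.2611]
 [  0.     320.1095 199.0094]
 [  0.       0.       1.    ]]
```

View pics/top0.png

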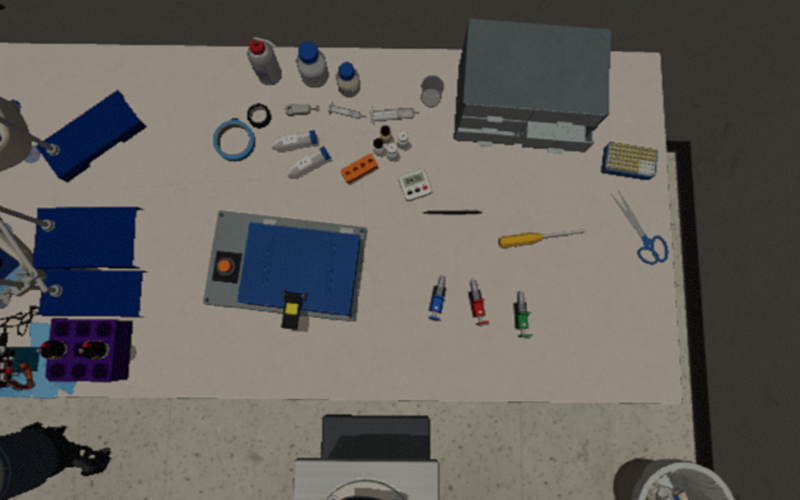

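View pics/side0.png

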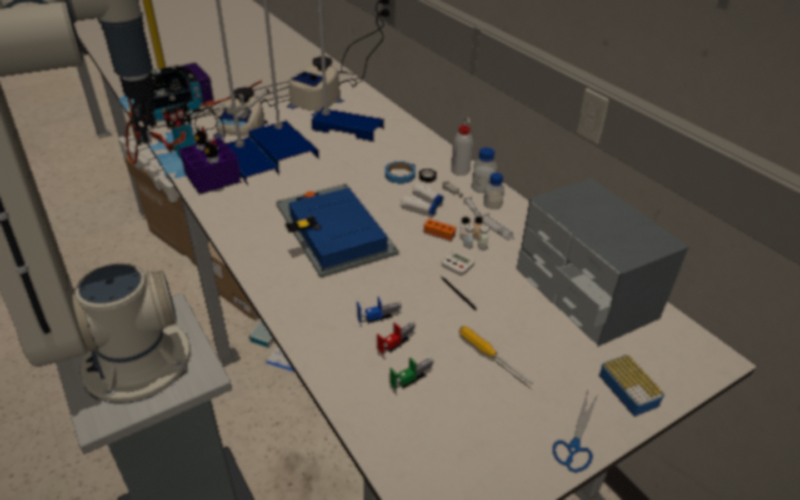

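The top view shows the base at (285,265), the paddle at (292,308), the plunger at (226,266), and three probes: blue (438,298), red (478,302) and green (522,314). There is no yellow probe. Next I'll enlarge.

Run:
```python
from h import *
im=cv2.imread('pics/full_top0.png')
a=cv2.resize(im[165:262,155:305],None,fx=5,fy=5,interpolation=cv2.INTER_CUBIC)[:,:750]
b=cv2.resize(im[213:275,335:435],None,fx=7,fy=7,interpolation=cv2.INTER_CUBIC)
cv2.imwrite('pics/b1.png',a);cv2.imwrite('pics/p1.png',b)
```

```text
(no output)
```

View pics/b1.png

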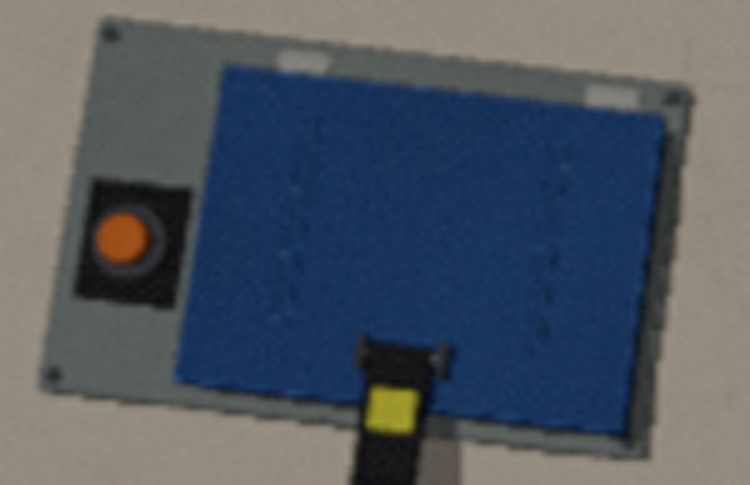

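View pics/p1.png

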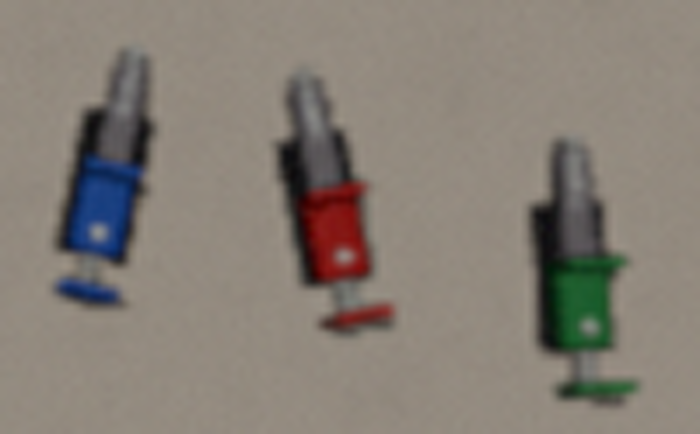

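The base plate corners in the crop are about (103,18), (692,88), (648,458) and (42,392). The paddle runs from (400,350) down, and the plunger is at (122,238). Now fitting poses.

```bash
cat >> h.py <<'E'
from scipy.optimize import least_squares
def fit(n,uv,P,x0,p=None):
    p=p or ctrl.camera_params(n); uv=np.array(uv,float); P=np.array(P)
    def w(q):
        c,s=np.cos(q[2]),np.sin(q[2]); R=np.array([[c,-s,0],[s,c,0],[0,0,1]])
        return P@R.T+[q[0],q[1],0]
    r=least_squares(lambda q:(proj(n,w(q),p)-uv).ravel(),x0,loss='soft_l1')
    return r.x,(proj(n,w(r.x),p)-uv)
np.set_printoptions(precision=4,suppress=True)
E
python3 - <<'E'
from h import *
z=.015
uv=(np.array([(103,18),(692,88),(648,458),(42,392)])+.5)/5-.5+[155,165]
q,r=fit('top',uv,[(.085,.215,z),(.085,-.135,z),(-.135,-.135,z),(-.135,.215,z)],[.5,.15,-.1]); print('base',q,r.round(1).tolist())
np.save('base.npy',q)
c,s=np.cos(q[2]),np.sin(q[2]);W=lambda x,y:(q[0]+c*x-s*y,q[1]+s*x+c*y)
print('grip',W(-.157,0),'hinge',W(.055,0))
print('grip px',((proj('top',[*W(-.157,0),.072])-[155,165])+.5)*5-.5)
print('plunger',back('top',(np.array([122,238])+.5)/5-.5+[155,165],.041))
F=lambda a:(np.array(a)+.5)/7-.5+[335,213]
P=[(.077,0,.024),(-.027,.012,.054),(-.027,-.012,.054)]
for n,a in dict(blue=[(134,48),(57,290),(120,303)],red=[(300,68),(328,330),(394,318)],green=[(570,140),(562,397),(637,390)]).items():
    q,r=fit('top',F(a),P,[.3,-.2,0]); print(n,q,np.degrees(q[2]),r.round(1).tolist())
E
```

```text
base [ 0.6048  0.1497 -0.0995] [[-0.4, -0.2], [0.9, -0.9], [0.4, 0.8], [-0.8, 0.1]]
grip (np.float64(0.4486020327495215), np.float64(0.16527826482027286)) hinge (np.float64(0.6595533401951614), np.float64(0.1442177356964563))
grip px [[390.7498 470.3594]]
plunger [[0.5776 0.3274 0.041 ]]
blue [ 0.49   -0.1515 -0.1952] -11.185670337059044 [[-0.0, 0.1], [0.2, -0.0], [-0.2, -0.1]]
red [ 0.4813 -0.2484  0.1841] 10.546922262810932 [[0.1, 0.5], [0.4, -0.3], [-0.5, -0.1]]
green [ 0.4546 -0.3461  0.0355] 2.03257334195768 [[-0.1, -0.4], [1.1, -0.2], [-0.9, 0.6]]
```

```bash
cat >> h.py <<'E'
def plan(wps,claw=100):
    """wps: list of (x,y,z,yawdeg of tool z) in world TCP coords; prints rows"""
    s=ctrl.state(); R=np.array(s['tool_rot']); p=np.array(s['position'])
    y0=np.degrees(np.arctan2(R[1,2],R[0,2])); pp=p; cy=0.; rows=[]
    for w in wps:
        d=np.array(w[:3])-p; ty=-((w[3]-y0+180)%360-180)
        st=R.T@(pp-p); en=R.T@d
        n=max(1,int(np.ceil(max(np.linalg.norm(en-st)/.055,abs(ty-cy)/10))))
        for i in range(1,n+1):
            f=i/n; rows.append([claw,*(st+f*(en-st)).round(3),round(cy+f*(ty-cy),1)])
        pp=np.array(w[:3]); cy=ty
    print('t',s['time_s'],'pos',p,'yaw',y0,'w',s['grip_width'],'F',s['ft_force'],'q',np.array(s['qpos']))
    for i in range(0,len(rows),8):
        print('call'); [print(r) for r in rows[i:i+8]]
b=np.load('base.npy')
def W(x,y,z=0,q=None):
    q=b if q is None else q
    c,s=np.cos(q[2]),np.sin(q[2]); return np.array([q[0]+c*x-s*y,q[1]+s*x+c*y,z])
E
python3 - <<'E'
from h import *
g=W(-.157,0); print(g)
plan([(*g[:2],.36,-95.7),(*g[:2],.226,-95.7)])
E
```

```text
[0.4486 0.1653 0.    ]
t 0.15 pos [0.2226 0.5028 0.404 ] yaw -113.88569428485746 w 0.08516704289982328 F [-0.871  -0.7787  0.1044] q [ 1.4386  0.2556  0.1073 -0.0004 -1.4239 -0.2846]
call
[100, np.float64(0.006), np.float64(0.043), np.float64(0.027), np.float64(-2.3)]
[100, np.float64(0.011), np.float64(0.086), np.float64(0.054), np.float64(-4.5)]
[100, np.float64(0.017), np.float64(0.129), np.float64(0.081), np.float64(-6.8)]
[100, np.float64(0.022), np.float64(0.172), np.float64(0.109), np.float64(-9.1)]
[100, np.float64(0.028), np.float64(0.215), np.float64(0.136), np.float64(-11.4)]
[100, np.float64(0.033), np.float64(0.258), np.float64(0.163), np.float64(-13.6)]
[100, np.float64(0.039), np.float64(0.3), np.float64(0.19), np.float64(-15.9)]
[100, np.float64(0.044), np.float64(0.343), np.float64(0.217), np.float64(-18.2)]
call
[100, np.float64(0.089), np.float64(0.343), np.float64(0.217), np.float64(-18.2)]
[100, np.float64(0.134), np.float64(0.343), np.float64(0.217), np.float64(-18.2)]
[100, np.float64(0.178), np.float64(0.343), np.float64(0.217), np.float64(-18.2)]
```

Request:
{"fn": "carry_out", "kwargs": {
  "motion": [100,0.006,0.043,0.027,-2.3,100,0.011,0.086,0.054,-4.5,100,0.017,0.129,0.081,-6.8,100,0.022,0.172,0.109,-9.1,100,0.028,0.215,0.136,-11.4,100,0.033,0.258,0.163,-13.6,100,0.039,0.3,0.19,-15.9,100,0.044,0.343,0.217,-18.2]
}}

```text
time_s: 1.15
position: [0.4489, 0.1641, 0.3604]
tool_rot: [[-0.0, 0.995, -0.097], [0.0, -0.097, -0.995], [-1.0, -0.0, 0.0]]
ft_force: [-0.3, 0.1, -0.7]
grip_width: 0.0853
```

Request:
{"fn": "carry_out", "kwargs": {
  "motion": [100,0,0,0,0]
}}

```text
time_s: 1.27
position: [0.4494, 0.1632, 0.3599]
tool_rot: [[-0.001, 0.995, -0.103], [-0.001, -0.103, -0.995], [-1.0, -0.001, 0.001]]
ft_force: [0.4, -0.5, 0.4]
grip_width: 0.0855
```

Run:
```python
from h import *
snap('wrist','w1',None,1.25)
g=W(-.157,0)
plan([(*g[:2],.226,-95.7)])
print('grip px',proj('wrist',[*g[:2],.072])*1.25, proj('wrist',[W(-.111,0,.035)])*1.25)
```

```text
t 1.325 pos [0.4489 0.1644 0.3602] yaw -95.87199238458268 w 0.08533716635829534 F [ 0.4259  0.788  -0.5333] q [ 0.6799  0.1326 -0.1596 -0.0002 -1.2798  0.7885]
call
[100, np.float64(0.045), np.float64(-0.0), np.float64(-0.0), np.float64(-0.1)]
[100, np.float64(0.089), np.float64(-0.0), np.float64(-0.001), np.float64(-0.1)]
[100, np.float64(0.134), np.float64(-0.0), np.float64(-0.001), np.float64(-0.2)]
grip px [[398.3415 241.8111]] [[398.142  165.9107]]
```

View pics/w1.png

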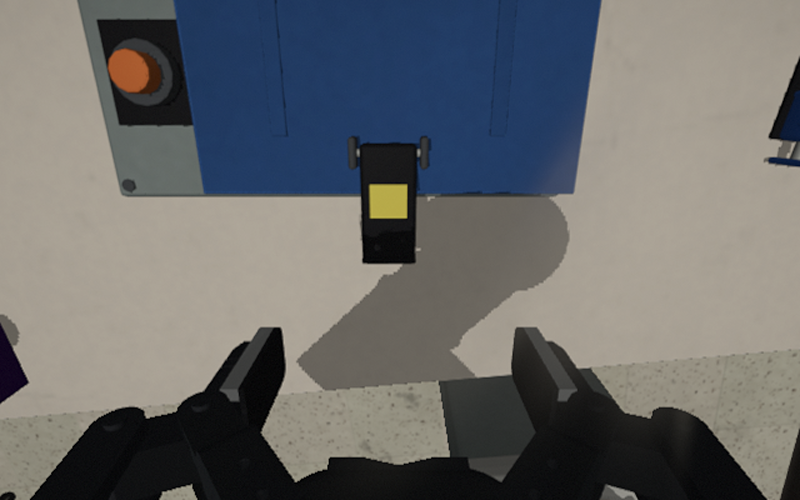

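Run:
```python
from h import *
a=np.array([(122,195),(363,263),(414,263)])+.5
P=[(-.135,.215,.015),(-.169,.018,.076),(-.169,-.018,.076)]
uv=a/1.25-.5
print(((proj('wrist',[W(*p) for p in P]))+.5)*1.25)
print(fit('wrist',uv,P,b))
# hi-res: project cover roof and top-view check
print('roof',(proj('wrist',[W(-.123,.125,.062),W(-.123,-.125,.062),W(-.135,-.135,.015)])+.5)*1.25)
```

```text
[[127.9862 194.7046]
 [372.4069 261.2036]
 [425.6248 261.0702]]
(array([ 0.6036,  0.1552, -0.1045]), array([[-1.5132,  0.0616],
       [-0.1302,  0.0208],
       [ 1.5545,  0.1124]]))
roof [[213.023  190.2398]
 [584.8308 189.2363]
 [569.096  193.5191]]
```

Wrist fit puts the base about 5 mm further left than the top view did. I'm adopting roughly (0.604, 0.154, -0.103), and now descend.

Request:
{"fn": "carry_out", "kwargs": {
  "motion": [100,0.045,0,-0.003,0,100,0.09,0,-0.0055,0,100,0.12,0,-0.0055,0,100,0.134,0,-0.0055,0,100,0.134,0,-0.0055,0,0,0.134,0,-0.0055,0,0,0.134,0,-0.0055,0,0,0.134,0,-0.0055,0],
  "newtons": 40
}}

```text
time_s: 2.33
position: [0.449, 0.1699, 0.2277]
tool_rot: [[-0.0, 0.995, -0.098], [-0.004, -0.098, -0.995], [-1.0, 0.0, 0.004]]
ft_force: [-2.2, -6.0, 12.6]
grip_width: 0.0351
```

Request:
{"fn": "carry_out", "kwargs": {
  "motion": [0,0,0,0,0,0,0,0,0,0]
}}

```text
time_s: 2.58
position: [0.449, 0.1698, 0.2279]
tool_rot: [[0.0, 0.995, -0.098], [-0.003, -0.098, -0.995], [-1.0, 0.0, 0.003]]
ft_force: [-1.9, -7.1, 8.1]
grip_width: 0.0348
```

Run:
```python
from h import *
np.save('base.npy',[.604,.154,-.103]); 
b=np.array([.604,.154,-.103])
import h; h.b=b
s=ctrl.state(); R=np.array(s['tool_rot']); p=np.array(s['position']); print(s['time_s'],p,s['grip_width'],s['ft_force'])
# arcs: paddle then cover, in (forward base x, z)
pts=[]
for f in (.2,.4,.55): pts.append((-.150-.062*np.cos(f)+.002*np.sin(f), .053+.062*np.sin(f)+.002*np.cos(f)))
A=np.array(pts[-1])
for th in np.arange(.1,1.31,.1):
    pts.append((A[0]*np.cos(th)+A[1]*np.sin(th), -A[0]*np.sin(th)+A[1]*np.cos(th)))
g0=np.array((-.212,.055)); d=np.array(pts)-g0
u=np.array([np.cos(b[2]),np.sin(b[2]),0])
for q in d: print(np.r_[0,0,0]+(R.T@(u*q[0]+[0,0,q[1]])).round(3))
```

```text
2.575 [0.449  0.1698 0.2279] 0.03476384506017362 [-1.8733 -7.073   8.0778]
[-0.012  0.002  0.   ]
[-0.024  0.006  0.   ]
[-0.032  0.01   0.   ]
[-0.052  0.02   0.   ]
[-0.07   0.032  0.   ]
[-0.088  0.045  0.   ]
[-0.104  0.06   0.001]
[-0.118  0.077  0.001]
[-0.131  0.095  0.001]
[-0.142  0.114  0.001]
[-0.15   0.134  0.001]
[-0.157  0.155  0.001]
[-0.162  0.176  0.001]
[-0.164  0.198  0.001]
[-0.165  0.22   0.002]
[-0.163  0.242  0.002]
```

Request:
{"fn": "carry_out", "kwargs": {
  "motion": [0,-0.006,0.001,0,0,0,-0.012,0.002,0,0,0,-0.018,0.004,0,0,0,-0.024,0.006,0,0,0,-0.032,0.01,0,0,0,-0.042,0.015,0,0,0,-0.052,0.02,0,0,0,-0.061,0.026,0,0]
}}

```text
time_s: 3.58
position: [0.4729, 0.1673, 0.2872]
tool_rot: [[-0.007, 0.995, -0.1], [-0.003, -0.1, -0.995], [-1.0, -0.007, 0.004]]
ft_force: [-9.0, -5.2, -0.4]
grip_width: 0.0353
```

Request:
{"fn": "carry_out", "kwargs": {
  "motion": [0,-0.009,0.006,0,0,0,-0.018,0.012,0,0,0,-0.026,0.019,0,0,0,-0.035,0.026,0,0,0,-0.043,0.034,0,0,0,-0.05,0.042,0,0,0,-0.057,0.051,0,0,0,-0.063,0.06,0,0]
}}

```text
time_s: 4.58
position: [0.5335, 0.1612, 0.3506]
tool_rot: [[-0.005, 0.995, -0.1], [-0.004, -0.1, -0.995], [-1.0, -0.005, 0.004]]
ft_force: [-6.3, -6.2, -2.2]
grip_width: 0.0349
```

Request:
{"fn": "carry_out", "kwargs": {
  "motion": [0,-0.005,0.009,0,0,0,-0.01,0.018,0,0,0,-0.015,0.028,0,0,0,-0.019,0.038,0,0,0,-0.023,0.048,0,0,0,-0.027,0.059,0,0,0,-0.03,0.07,0,0,0,-0.033,0.08,0,0]
}}

```text
time_s: 5.58
position: [0.6137, 0.1529, 0.3844]
tool_rot: [[-0.003, 0.995, -0.1], [-0.004, -0.1, -0.995], [-1.0, -0.003, 0.004]]
ft_force: [-4.7, -8.5, -3.0]
grip_width: 0.0348
```

Run:
```python
from h import *
snap('side','s1',(200,80,360,240),5)
plan([(.6,.15,.4,-95.9)])
```

```text
t 5.625 pos [0.6147 0.1528 0.3846] yaw -95.73960044681209 w 0.034936383497581186 F [-1.4913 -8.6624 -1.0875] q [ 0.4907  0.4297  0.3079  0.0029 -1.4527  0.9795]
call
[100, np.float64(-0.015), np.float64(-0.014), np.float64(0.004), np.float64(0.2)]
```

View pics/s1.png

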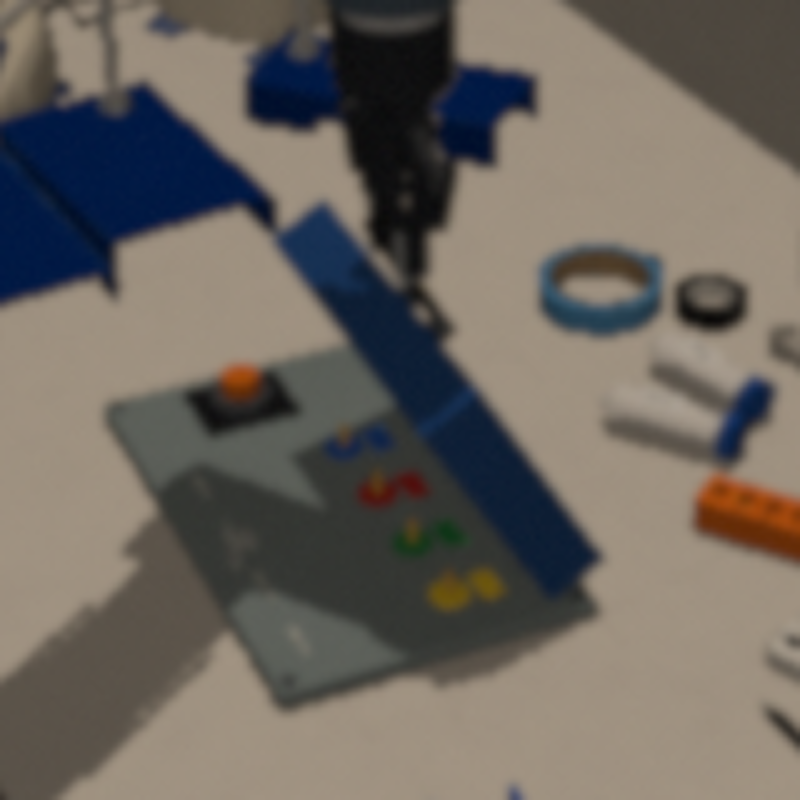

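The cover is about 55° open. The terminals run blue, red, green, yellow from left to right. I'll continue the arc to about 1.3 rad, then release.

Request:
{"fn": "carry_out", "kwargs": {
  "motion": [0,-0.003,0.01,0,0,0,-0.005,0.02,0,0,0,-0.007,0.032,0,0,0,-0.008,0.043,0,0,0,-0.008,0.054,0,0,0,-0.0075,0.065,0,0,0,-0.006,0.075,0,0,0,-0.006,0.075,0,0]
}}

```text
time_s: 6.62
position: [0.6891, 0.1451, 0.3892]
tool_rot: [[-0.003, 0.995, -0.101], [-0.005, -0.101, -0.995], [-1.0, -0.002, 0.005]]
ft_force: [-0.5, -10.0, -5.9]
grip_width: 0.0348
```

Request:
{"fn": "carry_out", "kwargs": {
  "motion": [100,0,0,0,0,100,0,0,0,0,100,0,0,0,0,100,-0.03,0,0,0,100,-0.06,0,0,0,100,-0.09,-0.04,0,0,0,-0.09,-0.1,0,0,0,-0.09,-0.15,0,0]
}}

```text
time_s: 7.62
position: [0.5375, 0.1623, 0.4808]
tool_rot: [[0.002, 0.995, -0.099], [0.002, -0.099, -0.995], [-1.0, 0.002, -0.002]]
ft_force: [-0.0, 0.2, 0.5]
grip_width: 0.0514
```

Run:
```python
from h import *
snap('side','s2')
w=W(-.06,-.085)
f=W(.062,-.085)
plan([(*w[:2],.40,-95.9),(*w[:2],.325,-95.9),(*f[:2],.325,-95.9)],0)
```

```text
t 7.675 pos [0.5326 0.1618 0.4811] yaw -95.56644410898421 w 0.04407493623907404 F [-3.7972  0.7878  0.3864] q [ 0.5754  0.2612  0.3081 -0.0017 -1.6172  0.8982]
call
[0, np.float64(0.027), np.float64(0.004), np.float64(0.029), np.float64(0.1)]
[0, np.float64(0.054), np.float64(0.008), np.float64(0.057), np.float64(0.2)]
[0, np.float64(0.081), np.float64(0.011), np.float64(0.086), np.float64(0.3)]
[0, np.float64(0.118), np.float64(0.011), np.float64(0.086), np.float64(0.3)]
[0, np.float64(0.156), np.float64(0.011), np.float64(0.086), np.float64(0.3)]
[0, np.float64(0.156), np.float64(0.052), np.float64(0.086), np.float64(0.3)]
[0, np.float64(0.156), np.float64(0.093), np.float64(0.086), np.float64(0.3)]
[0, np.float64(0.156), np.float64(0.133), np.float64(0.086), np.float64(0.3)]
```

Request:
{"fn": "carry_out", "kwargs": {
  "motion": [0,0.027,0.004,0.029,0,0,0.054,0.008,0.057,0,0,0.081,0.011,0.086,0,0,0.118,0.011,0.086,0,0,0.156,0.011,0.086,0,0,0.156,0.03,0.086,0,0,0.156,0.05,0.086,0,0,0.156,0.065,0.086,0]
}}

```text
time_s: 8.68
position: [0.5965, 0.0704, 0.3241]
tool_rot: [[0.001, 0.995, -0.099], [0.0, -0.099, -0.995], [-1.0, 0.001, -0.001]]
ft_force: [-0.0, -0.6, -0.2]
grip_width: -0.0002
```

Request:
{"fn": "carry_out", "kwargs": {
  "motion": [0,0,0.01,0,0,0,0,0.02,0,0,0,0,0.03,0,0,0,0,0.04,0,0,0,0,0.05,0,0,0,0,0.06,0,0,0,0,0.068,0,0,0,0,0.068,0,0]
}}

```text
time_s: 9.68
position: [0.6641, 0.0633, 0.3235]
tool_rot: [[0.001, 0.995, -0.099], [-0.0, -0.099, -0.995], [-1.0, 0.001, 0.0]]
ft_force: [-0.6, -0.2, 0.7]
grip_width: -0.0001
```

Request:
{"fn": "carry_out", "kwargs": {
  "motion": [0,0,-0.04,0,0,0,0,-0.09,0,0,0,0,-0.14,0,0,100,-0.04,-0.18,0,0,100,-0.09,-0.22,0,0,100,-0.13,-0.25,0,0,100,-0.13,-0.25,0,0]
}}

```text
time_s: 10.55
position: [0.4133, 0.0879, 0.4586]
tool_rot: [[0.01, 0.995, -0.097], [0.005, -0.097, -0.995], [-1.0, 0.009, -0.006]]
ft_force: [0.5, -0.0, -0.4]
grip_width: 0.0722
```

Run:
```python
from h import *
snap('side','s3',(200,80,420,320),2.5)
plan([(.49,-.20,.40,180)])
```

```text
t 10.6 pos [0.4138 0.0881 0.4561] yaw -95.60866177546251 w 0.07883142881835771 F [ 0.5885 -0.0146  0.3575] q [ 0.5835 -0.0143 -0.0744  0.0003 -1.5041  0.8894]
call
[100, np.float64(0.006), np.float64(0.012), np.float64(0.031), np.float64(9.4)]
[100, np.float64(0.012), np.float64(0.023), np.float64(0.062), np.float64(18.8)]
[100, np.float64(0.019), np.float64(0.035), np.float64(0.093), np.float64(28.1)]
[100, np.float64(0.025), np.float64(0.046), np.float64(0.124), np.float64(37.5)]
[100, np.float64(0.031), np.float64(0.058), np.float64(0.155), np.float64(46.9)]
[100, np.float64(0.037), np.float64(0.069), np.float64(0.186), np.float64(56.3)]
[100, np.float64(0.043), np.float64(0.081), np.float64(0.217), np.float64(65.6)]
[100, np.float64(0.049), np.float64(0.092), np.float64(0.248), np.float64(75.0)]
call
[100, np.float64(0.056), np.float64(0.104), np.float64(0.279), np.float64(84.4)]
```

View pics/s3.png

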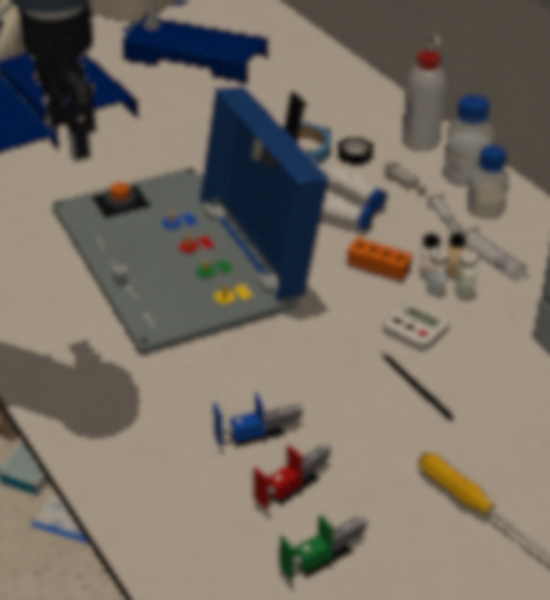

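The cover appears upright, with the paddle behind it. The wall's top corners are at crop (220,90), (243,90), (325,180) and (303,190). I'll check the angle numerically and also plan the move over the probes.

Run:
```python
from h import *
for th in (1.45,1.55,1.65,1.75):
    c,s=np.cos(th),np.sin(th); P=[]
    for y in(.125,-.125):
        for h_ in (0,.045): P.append(W(.055-.178*c+h_*s,y,.017+.178*s+h_*c))
    print(th,(((proj('side',P)-[200,80])+.5)*2.5).round(0).tolist())
```

```text
1.45 [[180.0, 95.0], [211.0, 84.0], [260.0, 190.0], [294.0, 178.0]]
1.55 [[192.0, 91.0], [223.0, 84.0], [274.0, 186.0], [307.0, 177.0]]
1.65 [[205.0, 89.0], [235.0, 84.0], [287.0, 183.0], [320.0, 177.0]]
1.75 [[217.0, 88.0], [246.0, 86.0], [300.0, 181.0], [332.0, 178.0]]
```

Request:
{"fn": "carry_out", "kwargs": {
  "motion": [100,0.006,0.012,0.031,9.4,100,0.012,0.023,0.062,18.8,100,0.019,0.035,0.093,28.1,100,0.025,0.046,0.124,37.5,100,0.031,0.046,0.155,46.9,100,0.037,0.046,0.186,56.3,100,0.043,0.046,0.217,65.6,100,0.04,0.036,0.248,75.0]
}}

```text
time_s: 11.6
position: [0.4259, -0.1635, 0.4117]
tool_rot: [[-0.004, 0.156, -0.988], [0.0, -0.988, -0.156], [-1.0, -0.001, 0.003]]
ft_force: [-0.5, -0.7, -0.3]
grip_width: 0.0851
```

Request:
{"fn": "carry_out", "kwargs": {
  "motion": [100,0,0,0,9.4,100,0,0,0,9.4]
}}

```text
time_s: 11.85
position: [0.4259, -0.1627, 0.4127]
tool_rot: [[-0.001, -0.001, -1.0], [0.0, -1.0, 0.001], [-1.0, -0.0, 0.001]]
ft_force: [0.0, -0.0, -0.2]
grip_width: 0.0853
```

Run:
```python
from h import *
plan([(.49,-.20,.40,180)])
snap('wrist','w2',None,1.25)
```

```text
t 11.85 pos [ 0.4259 -0.1627  0.4127] yaw 179.93946120136715 w 0.08531393639638489 F [ 0.0444 -0.0488 -0.1884] q [-0.0195  0.0653 -0.1009 -0.0001 -1.406   0.0185]
call
[100, np.float64(0.006), np.float64(0.019), np.float64(-0.032), np.float64(-0.0)]
[100, np.float64(0.013), np.float64(0.037), np.float64(-0.064), np.float64(-0.1)]
```

View pics/w2.png

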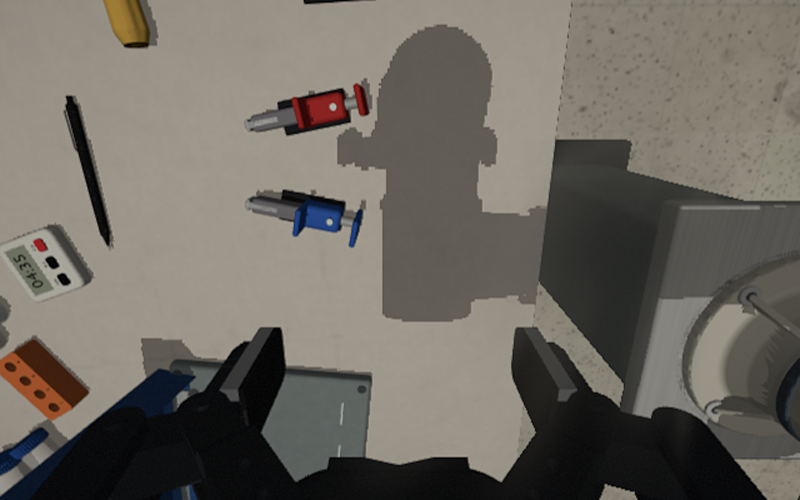

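Run:
```python
from h import *
im=cv2.imread('pics/full_w2.png')
cv2.imwrite('pics/w2c.png',cv2.resize(im[55:205,190:305],None,fx=4,fy=4,interpolation=cv2.INTER_CUBIC))
```

View pics/w2c.png

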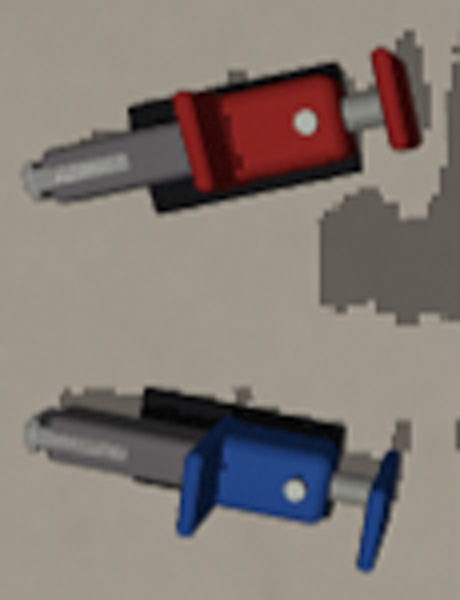

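```bash
cat >> h.py <<'E'
TIP=(.077,0,.022);FT=[(.027,-.012,.054),(.027,.012,.054)]
FOOT=[(.052,-.015,.004),(.052,.015,.004),(-.009,.015,.004),(-.009,-.015,.004)]
E
python3 - <<'E'
from h import *
G=lambda a:(np.array(a)+.5)/4-.5+[190,55]
q,r=fit('wrist',G([(25,180),(178,95),(200,190),(130,105),(157,210),(360,170),(338,65)]),[TIP,*FT,*FOOT],[.48,-.25,.18]); print('red',q,np.degrees(q[2]),r.round(1).tolist()); red=q
q,r=fit('wrist',G([(28,433),(190,455),(180,530),(147,390),(343,425)]),[TIP,*FT,FOOT[0],FOOT[3]],[.49,-.15,-.18]); print('blue',q,np.degrees(q[2]),r.round(1).tolist()); blue=q
c=W(.006,0,0,blue); yaw=180+np.degrees(blue[2])
plan([(*c[:2],.33,yaw),(*c[:2],.205,yaw)])
E
```

```text
red [ 0.479  -0.2484  0.1852] 10.61091163216365 [[2.1, -0.3], [-1.6, -0.9], [-0.6, 1.0], [-0.8, -0.3], [-0.2, 1.1], [1.4, 0.9], [0.9, -1.1]]
blue [ 0.4868 -0.1501 -0.1867] -10.698643751308806 [[1.8, 0.2], [-0.7, -0.9], [-0.6, 1.9], [-0.6, -0.6], [1.3, 0.1]]
t 11.9 pos [ 0.426  -0.1624  0.4129] yaw -179.9163574418309 w 0.08534364977510682 F [ 0.0758 -0.5281  0.2319] q [-0.0188  0.0652 -0.1007 -0.0002 -1.4062  0.0203]
call
[100, np.float64(0.041), np.float64(-0.006), np.float64(-0.033), np.float64(5.4)]
[100, np.float64(0.083), np.float64(-0.011), np.float64(-0.067), np.float64(10.8)]
[100, np.float64(0.124), np.float64(-0.011), np.float64(-0.067), np.float64(10.8)]
[100, np.float64(0.166), np.float64(-0.011), np.float64(-0.067), np.float64(10.8)]
[100, np.float64(0.208), np.float64(-0.011), np.float64(-0.067), np.float64(10.8)]
```

Request:
{"fn": "carry_out", "kwargs": {
  "motion": [100,0.041,-0.006,-0.033,5.4,100,0.083,-0.011,-0.067,10.8,100,0.124,-0.011,-0.067,10.8,100,0.166,-0.011,-0.067,10.8,100,0.2,-0.011,-0.067,10.8,100,0.21,-0.011,-0.067,10.8,0,0.21,-0.011,-0.067,10.8,0,0.21,-0.011,-0.067,10.8],
  "newtons": 25
}}

```text
time_s: 12.9
position: [0.4937, -0.1514, 0.2053]
tool_rot: [[0.003, -0.188, -0.982], [-0.001, -0.982, 0.188], [-1.0, -0.0, -0.003]]
ft_force: [2.4, -0.9, 5.7]
grip_width: 0.0513
```

Request:
{"fn": "carry_out", "kwargs": {
  "motion": [0,0,0,0,0,0,0,0,0,0,0,0,0,0,0]
}}

```text
time_s: 13.28
position: [0.4955, -0.1517, 0.2074]
tool_rot: [[0.01, -0.187, -0.982], [-0.002, -0.982, 0.187], [-1.0, -0.0, -0.01]]
ft_force: [2.3, -1.4, 7.7]
grip_width: 0.0403
```

Run:
```python
from h import *
p=np.array(ctrl.state()['position'])
c=W(-.073,.090); yaw=180+np.degrees(b[2]); print(c,yaw)
plan([(*p[:2],.30,180-10.7),(*c[:2],.30,yaw)],0)
```

```text
[0.5406 0.251  0.    ] 174.09853471015253
t 13.275 pos [ 0.4955 -0.1517  0.2074] yaw 169.2267334430591 w 0.040314727670350325 F [ 2.2667 -1.4063  7.6769] q [ 0.0062  0.3405 -0.3116  0.0023 -0.9089 -0.1957]
call
[0, np.float64(-0.046), np.float64(-0.0), np.float64(-0.0), np.float64(-0.0)]
[0, np.float64(-0.093), np.float64(-0.0), np.float64(-0.001), np.float64(-0.1)]
[0, np.float64(-0.093), np.float64(-0.051), np.float64(0.003), np.float64(-0.7)]
[0, np.float64(-0.093), np.float64(-0.101), np.float64(0.007), np.float64(-1.3)]
[0, np.float64(-0.093), np.float64(-0.152), np.float64(0.011), np.float64(-1.9)]
[0, np.float64(-0.093), np.float64(-0.202), np.float64(0.015), np.float64(-2.5)]
[0, np.float64(-0.093), np.float64(-0.253), np.float64(0.018), np.float64(-3.1)]
[0, np.float64(-0.093), np.float64(-0.303), np.float64(0.022), np.float64(-3.7)]
call
[0, np.float64(-0.093), np.float64(-0.354), np.float64(0.026), np.float64(-4.3)]
[0, np.float64(-0.093), np.float64(-0.404), np.float64(0.03), np.float64(-4.9)]
```

Request:
{"fn": "carry_out", "kwargs": {
  "motion": [0,-0.046,0,0,0,0,-0.093,0,0,0,0,-0.093,-0.051,0.003,-0.7,0,-0.093,-0.101,0.007,-1.3,0,-0.093,-0.152,0.011,-1.9,0,-0.093,-0.202,0.015,-2.5,0,-0.093,-0.253,0.018,-3.1,0,-0.093,-0.303,0.022,-3.7]
}}

```text
time_s: 14.28
position: [0.5285, 0.1521, 0.2982]
tool_rot: [[0.002, -0.124, -0.992], [0.001, -0.992, 0.124], [-1.0, -0.002, -0.002]]
ft_force: [1.4, -0.4, -1.1]
grip_width: 0.0402
```

Request:
{"fn": "carry_out", "kwargs": {
  "motion": [0,0,-0.051,0.004,-0.6,0,0,-0.101,0.008,-1.2,0,0,-0.101,0.008,-1.2]
}}

```text
time_s: 14.65
position: [0.533, 0.2547, 0.2974]
tool_rot: [[0.001, -0.1, -0.995], [0.002, -0.995, 0.1], [-1.0, -0.002, -0.001]]
ft_force: [-0.1, -0.7, -0.9]
grip_width: 0.0405
```

Run:
```python
from h import *
snap('wrist','w3',None,1.25)
c=W(-.073,.090); yaw=180+np.degrees(b[2])
plan([(*c[:2],.30,yaw)],0)
for i,y in enumerate((.09,.03,-.03,-.09)): print(y,(proj('wrist',[W(0,y,.035),W(0,y,.015)])+.5)*1.25)
```

```text
t 14.7 pos [0.533  0.2531 0.2974] yaw 174.16954411754114 w 0.04011569145080534 F [ 0.7727  0.192  -1.3251] q [ 0.7081  0.3848  0.0154 -0.     -1.2    -0.8098]
call
[0, np.float64(-0.003), np.float64(0.001), np.float64(-0.008), np.float64(0.1)]
0.09 [[266.5047 250.9512]
 [275.9702 241.0274]]
0.03 [[255.3071 150.5826]
 [266.3893 147.6249]]
-0.03 [[242.0009  31.3136]
 [255.1556  38.1098]]
-0.09 [[ 225.9285 -112.7496]
 [ 241.8011  -92.081 ]]
```

View pics/w3.png

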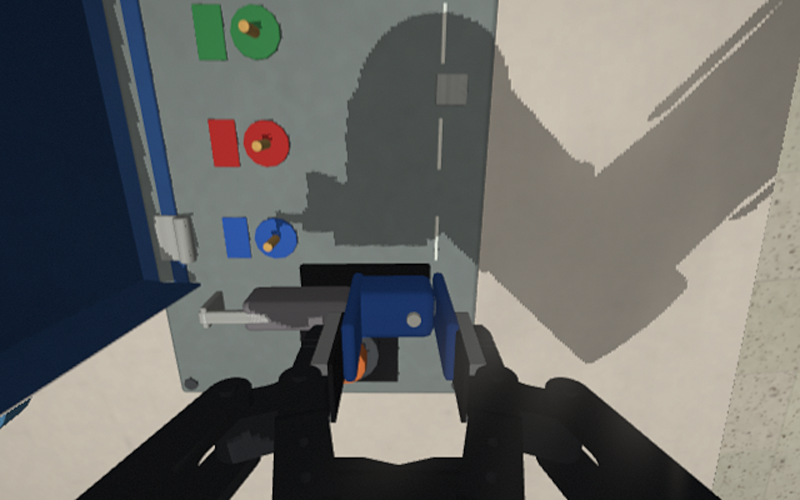

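Run:
```python
from h import *
V=lambda a:(np.array(a)+.5)/1.25-.5
q,r=fit('wrist',V([(267,246),(256,146),(243,26)]),[(0,.09,.035),(0,.03,.035),(0,-.03,.035)],b);print(q,r.round(1).tolist())
uz=.090
P=[(.052,-.015,uz+.004),(-.009,-.015,uz+.004),(.027,-.012,uz+.054)]
a,r=fit('wrist',V([(302,265),(430,265),(352,277)]),P,[.53,.25,-.1]);print(a,r.round(1).tolist())
s=ctrl.state();d=a[:2]-np.array(s['position'][:2]);R=np.array(s['tool_rot']);print('probe origin in tool y,z',R[:2,1]@d,R[:2,2]@d)
```

```text
[ 0.6028  0.1518 -0.1048] [[-0.0, 0.7], [0.0, -0.2], [-0.0, -0.3]]
[ 0.5251  0.2537 -0.1041] [[0.4, -0.9], [3.5, -0.6], [-7.5, 37.6]]
probe origin in tool y,z 0.00017426232566371613 0.007944069206386106
```

Run:
```python
from h import *
np.save('base.npy',[.603,.1518,-.104])
import h; h.b=np.load('base.npy')
c=h.W(-.0725,.090); yaw=180+np.degrees(h.b[2]); print(c)
plan([(*c[:2],.295,yaw),(*c[:2],.2215,yaw)],0)
```

```text
[0.5402 0.2488 0.    ]
t 14.7 pos [0.533  0.2531 0.2974] yaw 174.16954411754114 w 0.04011569145080534 F [ 0.7727  0.192  -1.3251] q [ 0.7081  0.3848  0.0154 -0.     -1.2    -0.8098]
call
[0, np.float64(0.002), np.float64(0.004), np.float64(-0.008), np.float64(0.1)]
[0, np.float64(0.039), np.float64(0.004), np.float64(-0.008), np.float64(0.1)]
[0, np.float64(0.076), np.float64(0.004), np.float64(-0.008), np.float64(0.1)]
```

Request:
{"fn": "carry_out", "kwargs": {
  "motion": [0,0.01,0.004,-0.007,0,0,0.04,0.004,-0.007,0,0,0.055,0.004,-0.007,0,0,0.055,0.004,-0.007,0]
}}

```text
time_s: 15.2
position: [0.5396, 0.2458, 0.2406]
tool_rot: [[-0.002, -0.105, -0.994], [-0.002, -0.994, 0.105], [-1.0, 0.002, 0.002]]
ft_force: [-0.2, -0.5, -0.6]
grip_width: 0.0398
```

Run:
```python
from h import *
c=W(-.0725,.090)
plan([(*c[:2],.2215,180+np.degrees(b[2]))],0)
snap('wrist','w4',(120,120,440,320),2.5)
print((proj('wrist',W(0,.09,.035))-[120,120]+.5)*2.5)
```

```text
t 15.2 pos [0.5396 0.2458 0.2406] yaw 173.95722155755365 w 0.03978117560917443 F [-0.1836 -0.4861 -0.5752] q [ 0.6908  0.4372 -0.0585  0.     -1.0778 -0.7963]
call
[0, np.float64(0.019), np.float64(-0.003), np.float64(-0.0), np.float64(-0.1)]
[[196.8929 294.182 ]]
```

View pics/w4.png

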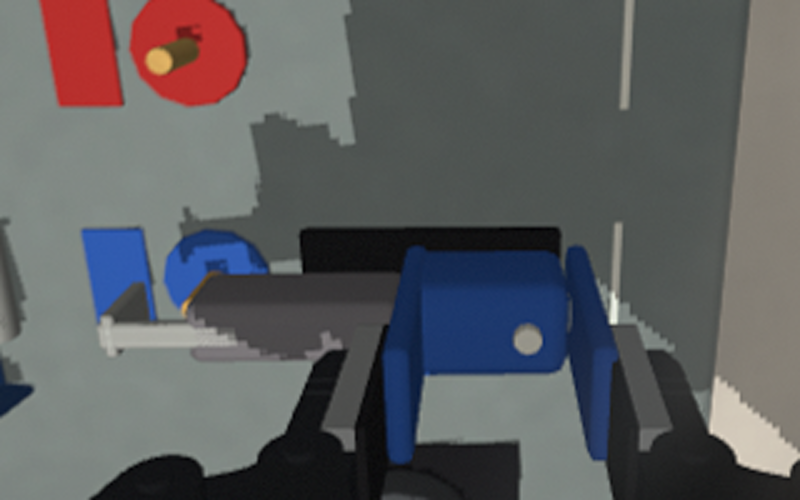

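Run:
```python
from h import *
s=ctrl.state();R=np.array(s['tool_rot']);p=np.array(s['position'])
f=lambda X,Y,Z,o=(.006,0): p+R[:,2]*(o[0]-X)+R[:,1]*(o[1]-Y)+np.array([0,0,-.2074+Z])
L=[('noseL',.072,.007,.026),('noseR',.072,-.007,.026),('hook',.086,0,.026),('footRf',.052,-.015,.004),('footRr',-.009,-.015,.004),('FT-',.027,-.012,.054),('FT+',.027,.012,.054)]
for n,*X in L: print(n,((proj('wrist',f(*X))-[120,120]+.5)*2.5).round(0))
```

```text
noseL [[187. 364.]]
noseR [[179. 305.]]
hook [[117. 335.]]
footRf [[297. 231.]]
footRr [[560. 231.]]
FT- [[374. 351.]]
FT+ [[381. 467.]]
```

Request:
{"fn": "carry_out", "kwargs": {
  "motion": [0,0.005,-0.002,0,0,0,0.01,-0.002,0,0,0,0.014,-0.002,0,0,0,0.018,-0.002,0,0,0,0.019,-0.002,0,0,0,0.019,-0.002,0,0]
}}

```text
time_s: 16.0
position: [0.5399, 0.2489, 0.2227]
tool_rot: [[0.0, -0.104, -0.995], [0.0, -0.995, 0.104], [-1.0, -0.0, -0.0]]
ft_force: [-0.7, -0.0, -0.9]
grip_width: 0.0403
```

Run:
```python
from h import *
s=ctrl.state();print(s['position'],s['ft_force'],s['grip_width'])
c=W(-.0725,.090); print(c)
```

```text
[0.5399 0.2489 0.2227] [-0.667  -0.0189 -0.8605] 0.04030694814693793
[0.5402 0.2488 0.    ]
```

Request:
{"fn": "carry_out", "kwargs": {
  "motion": [0,0.0015,0,0,0,0,0.003,0,0,0]
}}

```text
time_s: 16.25
position: [0.5401, 0.249, 0.2222]
tool_rot: [[0.002, -0.103, -0.995], [0.0, -0.995, 0.103], [-1.0, -0.001, -0.002]]
ft_force: [-7.3, -1.6, 20.5]
grip_width: 0.0401
```

Request:
{"fn": "carry_out", "kwargs": {
  "motion": [55,0,0,0,0,65,0,0,0,0,80,0,0,0,0,100,0,0,0,0,100,0,0,0,0]
}}

```text
time_s: 16.88
position: [0.5399, 0.2489, 0.2195]
tool_rot: [[-0.0, -0.104, -0.995], [-0.0, -0.995, 0.104], [-1.0, 0.0, 0.0]]
ft_force: [-0.8, -0.3, -0.4]
grip_width: 0.0855
```

Request:
{"fn": "carry_out", "kwargs": {
  "motion": [100,-0.03,0,0,0,100,-0.06,0,0,0,100,-0.09,0,0,0,100,-0.12,0,0,0,100,-0.12,0,0,0]
}}

```text
time_s: 17.5
position: [0.5404, 0.2491, 0.3426]
tool_rot: [[0.005, -0.104, -0.995], [0.003, -0.995, 0.104], [-1.0, -0.003, -0.005]]
ft_force: [0.5, -0.2, -0.6]
grip_width: 0.0853
```

Run:
```python
from h import *
snap('wrist','w5',(100,40,420,290),2.5)
c=W(.006,0,0,np.array([.479,-.2484,.1852])); p=ctrl.state()['position']
print('pin',((proj('wrist',W(0,.09,.035))-[100,40]+.5)*2.5))
plan([(.42,-.2,.40,180+10.6)])
```

```text
pin [[344.2648 365.0686]]
t 17.55 pos [0.54   0.249  0.3406] yaw 174.02047048311923 w 0.08504816737033113 F [-0.0313  0.0637 -0.9725] q [ 0.6947  0.3673  0.1026 -0.0001 -1.3039 -0.799 ]
call
[100, np.float64(-0.007), np.float64(0.051), np.float64(0.008), np.float64(-1.8)]
[100, np.float64(-0.013), np.float64(0.102), np.float64(0.016), np.float64(-3.7)]
[100, np.float64(-0.02), np.float64(0.153), np.float64(0.024), np.float64(-5.5)]
[100, np.float64(-0.027), np.float64(0.204), np.float64(0.032), np.float64(-7.4)]
[100, np.float64(-0.033), np.float64(0.255), np.float64(0.04), np.float64(-9.2)]
[100, np.float64(-0.04), np.float64(0.306), np.float64(0.048), np.float64(-11.1)]
[100, np.float64(-0.047), np.float64(0.357), np.float64(0.056), np.float64(-12.9)]
[100, np.float64(-0.054), np.float64(0.408), np.float64(0.064), np.float64(-14.7)]
call
[100, np.float64(-0.06), np.float64(0.459), np.float64(0.072), np.float64(-16.6)]
```

View pics/w5.png

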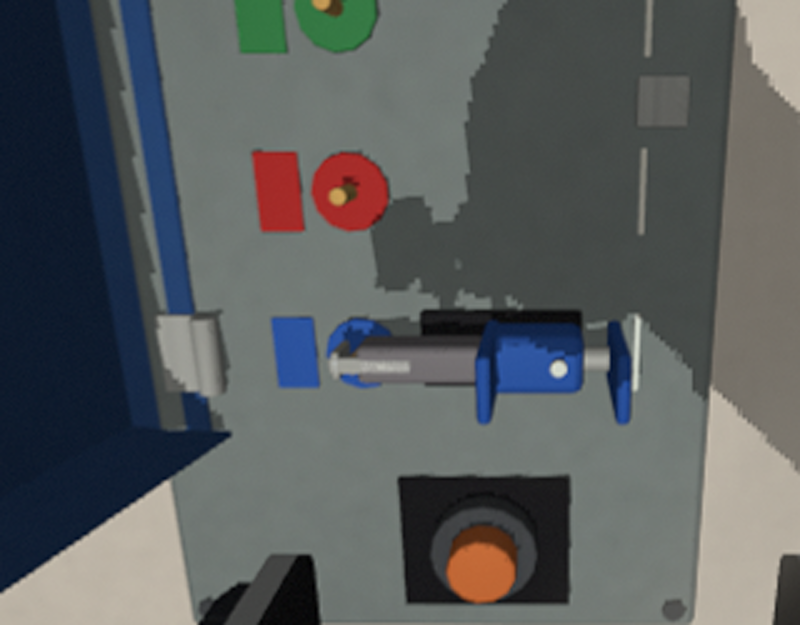

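Blue is clipped: the hook is around the pin at (345,365), and the probe lies straight on the plate. Next I'll check whether red or green have been knocked, by comparing the top view with the first one.

```bash
cat >> h.py <<'E'
def cents(im):
    im=im[205:285,330:450].astype(int); B,G,R=im[...,0],im[...,1],im[...,2]; o={}
    for n,m in dict(red=(R>90)&(R>2*G),green=(G>1.5*R)&(G>1.5*B)&(G>50),blue=(B>90)&(B>1.8*R)).items():
        ys,xs=np.nonzero(m); o[n]=(len(xs),round(xs.mean()+330,1),round(ys.mean()+205,1)) if len(xs) else None
    return o
E
python3 - <<'E'
from h import *
print(cents(cv2.imread('pics/full_top0.png'))); snap('top','t2'); print(cents(cv2.imread('pics/full_t2.png')))
E
```

```text
{'red': (94, np.float64(383.2), np.float64(246.9)), 'green': (93, np.float64(418.2), np.float64(256.6)), 'blue': (83, np.float64(348.9), np.float64(243.3))}
{'red': (99, np.float64(383.0), np.float64(246.7)), 'green': (96, np.float64(418.1), np.float64(256.5)), 'blue': None}
```

Request:
{"fn": "carry_out", "kwargs": {
  "motion": [100,-0.007,0.051,0.008,-1.8,100,-0.013,0.102,0.016,-3.7,100,-0.02,0.153,0.024,-5.5,100,-0.027,0.204,0.032,-7.4,100,-0.033,0.255,0.04,-9.2,100,-0.04,0.306,0.048,-11.1,100,-0.047,0.357,0.056,-12.9,100,-0.054,0.408,0.064,-14.7]
}}

```text
time_s: 18.6
position: [0.4328, -0.1517, 0.3928]
tool_rot: [[-0.002, 0.153, -0.988], [0.0, -0.988, -0.153], [-1.0, -0.001, 0.002]]
ft_force: [0.5, 0.8, 0.5]
grip_width: 0.0855
```

Request:
{"fn": "carry_out", "kwargs": {
  "motion": [100,-0.005,0.05,0.008,-1.9,100,-0.005,0.05,0.008,-1.9]
}}

```text
time_s: 18.85
position: [0.4328, -0.2034, 0.3976]
tool_rot: [[-0.002, 0.18, -0.984], [0.0, -0.984, -0.18], [-1.0, -0.0, 0.002]]
ft_force: [-0.3, 1.1, 0.1]
grip_width: 0.0856
```

Run:
```python
from h import *
q=np.array([.479,-.2484,.1852]); c=W(.006,0,0,q); yaw=180+10.6
snap('wrist','w6'); im=cv2.imread('pics/full_w6.png').astype(int)
for n,m,q2 in (('red',(im[...,2]>90)&(im[...,2]>2*im[...,1]),q),('green',(im[...,1]>1.5*im[...,2])&(im[...,1]>1.5*im[...,0])&(im[...,1]>50),np.array([.452,-.347,.04]))):
    m[330:]=0; ys,xs=np.nonzero(m); print(n,len(xs),(xs.min(),xs.max(),ys.min(),ys.max()) if len(xs) else None)
    print(proj('wrist',[W(a,e,z,q2) for a in(.027,-.027) for e in(-.012,.012) for z in(.008,.054)]).round(0).tolist())
plan([(*c[:2],.33,yaw),(*c[:2],.204,yaw)])
```

```text
red 512 (np.int64(0), np.int64(304), np.int64(109), np.int64(322))
[[258.0, 105.0], [250.0, 107.0], [260.0, 128.0], [251.0, 133.0], [308.0, 105.0], [307.0, 107.0], [309.0, 128.0], [307.0, 133.0]]
green 981 (np.int64(294), np.int64(357), np.int64(0), np.int64(32))
[[300.0, 3.0], [297.0, -11.0], [297.0, 30.0], [293.0, 21.0], [354.0, 12.0], [360.0, -0.0], [350.0, 39.0], [355.0, 31.0]]
t 18.9 pos [ 0.433  -0.202   0.3974] yaw -169.57632986180587 w 0.08519812948902934 F [-0.42    0.74    0.1854] q [-0.1077  0.115  -0.0841 -0.0005 -1.3741  0.2898]
call
[100, np.float64(0.034), np.float64(0.027), np.float64(-0.022), np.float64(-0.1)]
[100, np.float64(0.067), np.float64(0.054), np.float64(-0.043), np.float64(-0.2)]
[100, np.float64(0.109), np.float64(0.054), np.float64(-0.043), np.float64(-0.2)]
[100, np.float64(0.151), np.float64(0.054), np.float64(-0.043), np.float64(-0.2)]
[100, np.float64(0.193), np.float64(0.054), np.float64(-0.043), np.float64(-0.2)]
```

Run:
```python
from h import *
im=cv2.imread('pics/full_w6.png').astype(int)
m=(im[...,2]>60)&(im[...,2]>1.8*im[...,1]); m[:90]=0;m[160:]=0;m[:,:235]=0;m[:,325:]=0
ys,xs=np.nonzero(m);print(len(xs),xs.min(),xs.max(),ys.min(),ys.max(),xs.mean(),ys.mean())
for x in range(244,310,4): 
    c=np.nonzero(m[:,x])[0]; print(x,c.min() if len(c) else 0,c.max() if len(c) else 0,end='; ')
```

```text
812 250 306 107 133 275.37068965517244 118.8115763546798
244 0 0; 248 0 0; 252 109 132; 256 131 132; 260 109 118; 264 109 129; 268 109 129; 272 108 128; 276 108 128; 280 108 128; 284 108 128; 288 109 127; 292 0 0; 296 0 0; 300 0 0; 304 107 133; 308 0 0;
```

Request:
{"fn": "carry_out", "kwargs": {
  "motion": [100,0.034,0.027,-0.022,0,100,0.067,0.054,-0.043,0,100,0.109,0.054,-0.043,0,100,0.151,0.054,-0.043,0,100,0.185,0.054,-0.043,0,100,0.194,0.054,-0.043,0,0,0.194,0.054,-0.043,0,0,0.194,0.054,-0.043,0]
}}

```text
time_s: 19.9
position: [0.4864, -0.2459, 0.2063]
tool_rot: [[0.003, 0.185, -0.983], [-0.001, -0.983, -0.185], [-1.0, 0.001, -0.003]]
ft_force: [2.1, 1.5, 5.9]
grip_width: 0.0519
```

Request:
{"fn": "carry_out", "kwargs": {
  "motion": [0,0,0,0,0,0,0,0,0,0,0,0,0,0,0]
}}

```text
time_s: 20.27
position: [0.488, -0.2463, 0.2083]
tool_rot: [[0.009, 0.185, -0.983], [-0.003, -0.983, -0.185], [-1.0, 0.004, -0.009]]
ft_force: [1.3, 0.5, 7.2]
grip_width: 0.0402
```

Run:
```python
from h import *
p=np.array(ctrl.state()['position'])
c=W(-.072,.030); yaw=180+np.degrees(b[2]); print(c,yaw)
plan([(*p[:2],.30,180+10.6),(*c[:2],.30,yaw)],0)
```

```text
[0.5345 0.1891 0.    ] 174.04123893063945
t 20.275 pos [ 0.488  -0.2463  0.2083] yaw -169.3159562842895 w 0.040177830786233104 F [1.328  0.4747 7.1608] q [-0.1808  0.3874 -0.2345  0.0011 -0.9395  0.3666]
call
[0, np.float64(-0.046), np.float64(0.0), np.float64(-0.0), np.float64(0.0)]
[0, np.float64(-0.092), np.float64(0.0), np.float64(-0.001), np.float64(0.1)]
[0, np.float64(-0.092), np.float64(-0.052), np.float64(-0.017), np.float64(2.2)]
[0, np.float64(-0.092), np.float64(-0.104), np.float64(-0.032), np.float64(4.2)]
[0, np.float64(-0.092), np.float64(-0.157), np.float64(-0.048), np.float64(6.3)]
[0, np.float64(-0.092), np.float64(-0.209), np.float64(-0.064), np.float64(8.4)]
[0, np.float64(-0.092), np.float64(-0.262), np.float64(-0.08), np.float64(10.4)]
[0, np.float64(-0.092), np.float64(-0.314), np.float64(-0.096), np.float64(12.5)]
call
[0, np.float64(-0.092), np.float64(-0.366), np.float64(-0.111), np.float64(14.6)]
[0, np.float64(-0.092), np.float64(-0.419), np.float64(-0.127), np.float64(16.6)]
```

Request:
{"fn": "carry_out", "kwargs": {
  "motion": [0,-0.046,0,0,0,0,-0.092,0,0,0,0,-0.092,-0.052,-0.017,2.2,0,-0.092,-0.104,-0.032,4.2,0,-0.092,-0.157,-0.048,6.3,0,-0.092,-0.209,-0.064,8.4,0,-0.092,-0.262,-0.08,10.4,0,-0.092,-0.314,-0.096,12.5]
}}

```text
time_s: 21.28
position: [0.5221, 0.0822, 0.2982]
tool_rot: [[0.002, -0.034, -0.999], [0.001, -0.999, 0.034], [-1.0, -0.001, -0.002]]
ft_force: [1.2, -0.6, -1.7]
grip_width: 0.0402
```

Request:
{"fn": "carry_out", "kwargs": {
  "motion": [0,0,-0.053,0.005,2.1,0,0,-0.106,0.009,4.1,0,0,-0.106,0.009,4.1,0,0,-0.106,0.009,4.1]
}}

```text
time_s: 21.78
position: [0.5165, 0.1866, 0.2974]
tool_rot: [[0.001, -0.103, -0.995], [0.001, -0.995, 0.103], [-1.0, -0.001, -0.001]]
ft_force: [0.4, -0.3, -1.0]
grip_width: 0.0401
```

```bash
cat >> h.py <<'E'
def held(f,name,zoff=-.2078):
    s=ctrl.state();R=np.array(s['tool_rot']);p=np.array(s['position']);P=ctrl.camera_params('wrist')
    snap('wrist',f)
    f_=lambda X,Y,Z: p+R[:,2]*(.006-X)+R[:,1]*(0-Y)+np.array([0,0,zoff+Z])
    pts={k:proj('wrist',f_(*X),P)[0].round(0).tolist() for k,X in dict(FT0=(.027,-.012,.008),FTm=(.027,-.012,.054),FTp=(.027,.012,.054),footF=(.052,-.015,.004),footR=(-.009,-.015,.004),hook=(.086,0,.026)).items()}
    print(pts)
E
python3 - <<'E'
from h import *
held('w7','red')
im=cv2.imread('pics/full_w7.png').astype(int)
m=((im[...,2]>60)&(im[...,2]>1.8*im[...,1])).astype(np.uint8)
n,l,st,ce=cv2.connectedComponentsWithStats(m); print([ (s.tolist(),c.round(0).tolist()) for s,c in zip(st,ce) if 60<s[4]<9e4])
held('w7','red'); im=cv2.imread('pics/full_w3.png').astype(int)
c=W(-.0725,.030); plan([(*c[:2],.24,180+np.degrees(b[2]))],0)
d=(np.abs(cv2.imread('pics/full_w7.png').astype(int)).sum(2)<60)
print('foot top rows',[np.nonzero(d[190:300,x])[0][:1]+190 for x in range(240,350,8)])
E
```

```text
{'FT0': [281.0, 219.0], 'FTm': [270.0, 259.0], 'FTp': [272.0, 305.0], 'footF': [239.0, 211.0], 'footR': [344.0, 211.0], 'hook': [167.0, 253.0]}
[([168, 186, 23, 32, 609], [179.0, 201.0]), ([194, 187, 33, 31, 712], [211.0, 201.0]), ([273, 214, 94, 85, 4692], [318.0, 247.0]), ([264, 338, 21, 28, 493], [274.0, 351.0])]
{'FT0': [281.0, 219.0], 'FTm': [269.0, 259.0], 'FTp': [272.0, 306.0], 'footF': [239.0, 211.0], 'footR': [344.0, 211.0], 'hook': [167.0, 253.0]}
t 21.875 pos [0.5166 0.1856 0.2972] yaw 173.96558811499625 w 0.04007616750114534 F [-1.2904 -0.8596 -1.1141] q [ 0.6301  0.3092 -0.0968  0.0001 -1.1641 -0.7354]
call
[0, np.float64(0.029), np.float64(-0.003), np.float64(-0.008), np.float64(-0.0)]
[0, np.float64(0.057), np.float64(-0.005), np.float64(-0.017), np.float64(-0.1)]
foot top rows [array([210]), array([208]), array([208]), array([208]), array([208]), array([208]), array([208]), array([207]), array([207]), array([207]), array([207]), array([207]), array([207]), array([], dtype=int64)]
```

Request:
{"fn": "carry_out", "kwargs": {
  "motion": [0,0.02,-0.007,-0.017,0,0,0.05,-0.007,-0.017,0,0,0.05,-0.007,-0.017,0,0,0.05,-0.007,-0.017,0]
}}

```text
time_s: 22.38
position: [0.5347, 0.1912, 0.248]
tool_rot: [[0.002, -0.105, -0.994], [0.0, -0.994, 0.105], [-1.0, -0.0, -0.002]]
ft_force: [-0.1, 0.1, 0.0]
grip_width: 0.0403
```

Run:
```python
from h import *
c=W(-.0725,.030)+[0,.0022,0]; plan([(*c[:2],.2205,180+np.degrees(b[2]))],0)
```

```text
t 22.375 pos [0.5347 0.1912 0.248 ] yaw 173.98713583431604 w 0.04025088542933537 F [-0.1367  0.0808  0.0493] q [ 0.619   0.3848 -0.121   0.0008 -1.0635 -0.7243]
call
[0, np.float64(0.028), np.float64(-0.0), np.float64(0.001), np.float64(-0.1)]
```

Request:
{"fn": "carry_out", "kwargs": {
  "motion": [0,0.006,0,0,0,0,0.012,0,0,0,0,0.018,0,0,0,0,0.023,0,0,0,0,0.026,0,0,0,0,0.0275,0,0,0]
}}

```text
time_s: 23.12
position: [0.5343, 0.1918, 0.2228]
tool_rot: [[0.002, -0.103, -0.995], [-0.0, -0.995, 0.103], [-1.0, -0.0, -0.002]]
ft_force: [-12.0, -0.5, 30.2]
grip_width: 0.04
```

Request:
{"fn": "carry_out", "kwargs": {
  "motion": [55,0,0,0,0,65,0,0,0,0,80,0,0,0,0,100,0,0,0,0,100,0,0,0,0]
}}

```text
time_s: 23.75
position: [0.5343, 0.1917, 0.219]
tool_rot: [[-0.0, -0.104, -0.995], [-0.0, -0.995, 0.104], [-1.0, 0.0, 0.0]]
ft_force: [-0.0, -0.0, -0.3]
grip_width: 0.0853
```

Request:
{"fn": "carry_out", "kwargs": {
  "motion": [100,-0.03,0,0,0,100,-0.06,0,0,0,100,-0.09,0,0,0,100,-0.12,0,0,0,100,-0.12,0,0,0]
}}

```text
time_s: 24.38
position: [0.5349, 0.1919, 0.3419]
tool_rot: [[0.005, -0.104, -0.995], [0.003, -0.995, 0.104], [-1.0, -0.003, -0.005]]
ft_force: [1.0, 0.3, -0.7]
grip_width: 0.0854
```

Run:
```python
from h import *
snap('wrist','w8',(100,40,420,290),2.5)
snap('top','t3'); print(cents(cv2.imread('pics/full_t3.png')))
for y in (.03,.09): print('pin',((proj('wrist',W(0,y,.035))-[100,40]+.5)*2.5))
plan([(.42,-.29,.40,180+2.5)])
```

```text
{'red': None, 'green': (95, np.float64(418.1), np.float64(256.6)), 'blue': None}
pin [[341.0227 361.2954]]
pin [[354.2274 513.2929]]
t 24.475 pos [0.5341 0.1917 0.3389] yaw 174.01012867686433 w 0.0854984297441841 F [-0.5019 -0.1986 -0.4434] q [ 0.62    0.3169  0.025  -0.0004 -1.279  -0.7244]
call
[100, np.float64(-0.006), np.float64(0.049), np.float64(0.006), np.float64(-0.8)]
[100, np.float64(-0.012), np.float64(0.098), np.float64(0.013), np.float64(-1.7)]
[100, np.float64(-0.018), np.float64(0.147), np.float64(0.019), np.float64(-2.5)]
[100, np.float64(-0.024), np.float64(0.196), np.float64(0.025), np.float64(-3.4)]
[100, np.float64(-0.031), np.float64(0.245), np.float64(0.032), np.float64(-4.2)]
[100, np.float64(-0.037), np.float64(0.295), np.float64(0.038), np.float64(-5.1)]
[100, np.float64(-0.043), np.float64(0.344), np.float64(0.044), np.float64(-5.9)]
[100, np.float64(-0.049), np.float64(0.393), np.float64(0.051), np.float64(-6.8)]
call
[100, np.float64(-0.055), np.float64(0.442), np.float64(0.057), np.float64(-7.6)]
[100, np.float64(-0.061), np.float64(0.491), np.float64(0.063), np.float64(-8.5)]
```

View pics/w8.png

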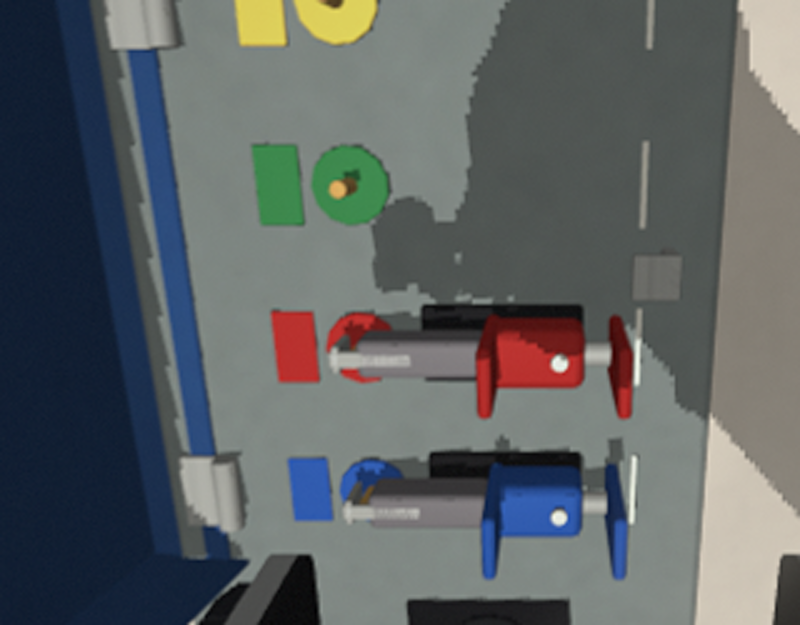

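Both red and blue are clipped. Now green.

Request:
{"fn": "carry_out", "kwargs": {
  "motion": [100,-0.006,0.049,0.006,-0.8,100,-0.012,0.098,0.013,-1.7,100,-0.018,0.147,0.019,-2.5,100,-0.024,0.196,0.025,-3.4,100,-0.031,0.245,0.032,-4.2,100,-0.037,0.295,0.038,-5.1,100,-0.043,0.344,0.044,-5.9,100,-0.049,0.393,0.051,-6.8]
}}

```text
time_s: 25.48
position: [0.4418, -0.1952, 0.3872]
tool_rot: [[-0.002, 0.015, -1.0], [0.001, -1.0, -0.015], [-1.0, -0.001, 0.002]]
ft_force: [0.8, -0.1, 0.2]
grip_width: 0.0855
```

Request:
{"fn": "carry_out", "kwargs": {
  "motion": [100,-0.006,0.049,0.006,-0.8,100,-0.006,0.095,0.012,-1.7,100,-0.006,0.095,0.012,-1.7]
}}

```text
time_s: 25.85
position: [0.4312, -0.2913, 0.3924]
tool_rot: [[-0.003, 0.04, -0.999], [0.001, -0.999, -0.04], [-1.0, -0.001, 0.003]]
ft_force: [0.2, -0.4, -1.1]
grip_width: 0.0858
```

Run:
```python
from h import *
P=ctrl.camera_params('wrist'); snap('wrist','w9'); im=cv2.imread('pics/full_w9.png').astype(int)
m=((im[...,1]>1.4*im[...,2])&(im[...,1]>1.3*im[...,0])&(im[...,1]>40)); m[330:]=0
n,l,st,ce=cv2.connectedComponentsWithStats(m.astype(np.uint8)); print([s.tolist() for s in st if 40<s[4]<9e4])
x0,y0,w,h_=[min(s[i] for s in st[1:] if s[4]>40) for i in (0,1)]+[0,0]
cv2.imwrite('pics/w9c.png',cv2.resize(im[max(y0-25,0):y0+60,max(x0-60,0):x0+90].astype(np.uint8),None,fx=5,fy=5,interpolation=cv2.INTER_CUBIC)); print('org',max(x0-60,0),max(y0-25,0))
q=np.array([.452,-.347,.04])
print(proj('wrist',[W(a,e,z,q) for a in(.027,-.027) for e in(-.012,.012) for z in(.008,.054)],P).round(0).tolist())
plan([(*W(.006,0,0,q)[:2],.33,180+2.3),(*W(.006,0,0,q)[:2],.203,180+2.3)])
```

```text
[[321, 103, 5, 27, 108], [268, 105, 7, 26, 122], [277, 104, 31, 22, 607]]
org 208 78
[[274.0, 103.0], [268.0, 105.0], [275.0, 126.0], [269.0, 131.0], [325.0, 103.0], [326.0, 105.0], [325.0, 126.0], [326.0, 131.0]]
t 25.9 pos [ 0.4315 -0.2901  0.3925] yaw -177.64989511435726 w 0.08563084989066638 F [ 0.6786  0.8243 -0.6445] q [-0.2905  0.2006  0.0069 -0.0004 -1.3801  0.3316]
call
[100, np.float64(0.031), np.float64(0.029), np.float64(-0.012), np.float64(0.0)]
[100, np.float64(0.062), np.float64(0.058), np.float64(-0.024), np.float64(0.1)]
[100, np.float64(0.105), np.float64(0.058), np.float64(-0.024), np.float64(0.1)]
[100, np.float64(0.147), np.float64(0.058), np.float64(-0.025), np.float64(0.1)]
[100, np.float64(0.189), np.float64(0.058), np.float64(-0.025), np.float64(0.1)]
```

View pics/w9c.png

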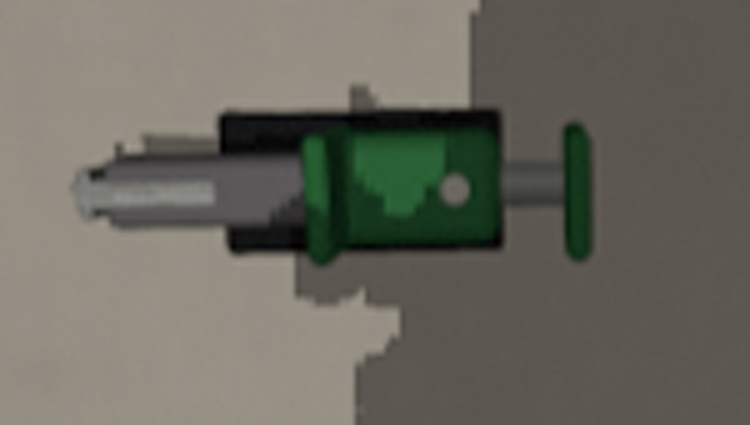

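Green is where I predicted (finger plate 268–275, thumb 321–326). Grasping it.

Request:
{"fn": "carry_out", "kwargs": {
  "motion": [100,0.031,0.029,-0.012,0,100,0.062,0.058,-0.025,0,100,0.105,0.058,-0.025,0,100,0.147,0.058,-0.025,0,100,0.18,0.058,-0.025,0,100,0.189,0.058,-0.025,0,0,0.189,0.058,-0.025,0,0,0.189,0.058,-0.025,0]
}}

```text
time_s: 26.9
position: [0.4602, -0.3459, 0.2069]
tool_rot: [[0.003, 0.045, -0.999], [-0.002, -0.999, -0.045], [-1.0, 0.002, -0.003]]
ft_force: [3.2, 0.7, 5.8]
grip_width: 0.0517
```

Request:
{"fn": "carry_out", "kwargs": {
  "motion": [0,0,0,0,0,0,0,0,0,0,0,0,0,0,0]
}}

```text
time_s: 27.28
position: [0.4616, -0.3465, 0.2089]
tool_rot: [[0.008, 0.045, -0.999], [-0.004, -0.999, -0.045], [-1.0, 0.005, -0.008]]
ft_force: [3.1, 0.7, 6.5]
grip_width: 0.0404
```

Run:
```python
from h import *
p=np.array(ctrl.state()['position'])
c=W(-.085,-.030); yaw=180+np.degrees(b[2]); print(c,yaw)
plan([(*p[:2],.30,180+2.3),(*c[:2],.30,yaw)],0)
```

```text
[0.5153 0.1308 0.    ] 174.04123893063945
t 27.275 pos [ 0.4616 -0.3465  0.2089] yaw -177.41621810985467 w 0.04042055867505583 F [3.1401 0.7327 6.4704] q [-0.3728  0.4379 -0.15    0.0011 -0.9735  0.4173]
call
[0, np.float64(-0.046), np.float64(0.0), np.float64(-0.0), np.float64(0.1)]
[0, np.float64(-0.091), np.float64(0.0), np.float64(-0.001), np.float64(0.3)]
[0, np.float64(-0.091), np.float64(-0.052), np.float64(-0.009), np.float64(1.2)]
[0, np.float64(-0.091), np.float64(-0.105), np.float64(-0.017), np.float64(2.1)]
[0, np.float64(-0.092), np.float64(-0.158), np.float64(-0.026), np.float64(3.0)]
[0, np.float64(-0.092), np.float64(-0.21), np.float64(-0.034), np.float64(4.0)]
[0, np.float64(-0.092), np.float64(-0.263), np.float64(-0.043), np.float64(4.9)]
[0, np.float64(-0.092), np.float64(-0.316), np.float64(-0.051), np.float64(5.8)]
call
[0, np.float64(-0.092), np.float64(-0.369), np.float64(-0.059), np.float64(6.7)]
[0, np.float64(-0.092), np.float64(-0.421), np.float64(-0.068), np.float64(7.6)]
[0, np.float64(-0.093), np.float64(-0.474), np.float64(-0.076), np.float64(8.5)]
```

Request:
{"fn": "carry_out", "kwargs": {
  "motion": [0,-0.046,0,0,0,0,-0.092,0,0,0,0,-0.092,-0.052,-0.009,1.2,0,-0.092,-0.105,-0.017,2.1,0,-0.092,-0.158,-0.026,3.0,0,-0.092,-0.21,-0.034,4.0,0,-0.092,-0.263,-0.043,4.9,0,-0.092,-0.316,-0.051,5.8]
}}

```text
time_s: 28.28
position: [0.4965, -0.0261, 0.2985]
tool_rot: [[0.003, -0.058, -0.998], [0.001, -0.998, 0.058], [-1.0, -0.001, -0.003]]
ft_force: [0.7, 0.4, -0.7]
grip_width: 0.0399
```

Request:
{"fn": "carry_out", "kwargs": {
  "motion": [0,0,-0.053,-0.003,0.9,0,0,-0.106,-0.006,1.8,0,0,-0.158,-0.009,2.7,0,0,-0.158,-0.009,2.7,0,0,-0.158,-0.009,2.7]
}}

```text
time_s: 28.9
position: [0.5144, 0.1294, 0.2979]
tool_rot: [[0.001, -0.104, -0.995], [0.001, -0.995, 0.104], [-1.0, -0.001, -0.001]]
ft_force: [-0.3, -0.4, -1.0]
grip_width: 0.0399
```

Run:
```python
from h import *
held('w10','green',-.2085)
im=cv2.imread('pics/full_w10.png').astype(int)
m=((im[...,1]>1.4*im[...,2])&(im[...,1]>1.3*im[...,0])&(im[...,1]>40))
n,l,st,ce=cv2.connectedComponentsWithStats(m.astype(np.uint8)); print([s.tolist() for s in st if 60<s[4]<9e4])
d=im.sum(2)<60
print('foot top rows',[np.nonzero(d[190:300,x])[0][:1]+190 for x in range(240,350,12)])
c=W(-.0725,-.030); plan([(*c[:2],.247,180+np.degrees(b[2]))],0)
```

```text
{'FT0': [281.0, 218.0], 'FTm': [270.0, 258.0], 'FTp': [272.0, 305.0], 'footF': [239.0, 211.0], 'footR': [344.0, 211.0], 'hook': [168.0, 252.0]}
[[172, 183, 24, 32, 615], [198, 183, 34, 32, 712], [273, 214, 94, 86, 4685]]
foot top rows [array([280]), array([208]), array([208]), array([208]), array([208]), array([208]), array([208]), array([208]), array([208]), array([], dtype=int64)]
t 28.95 pos [0.5144 0.1288 0.2978] yaw 174.000112432434 w 0.040273374061031465 F [-0.0765 -0.471  -1.0838] q [ 0.5408  0.2742 -0.1446  0.     -1.1512 -0.6455]
call
[0, np.float64(0.051), np.float64(-0.002), np.float64(-0.013), np.float64(-0.0)]
```

Request:
{"fn": "carry_out", "kwargs": {
  "motion": [0,0.02,-0.004,-0.013,0,0,0.05,-0.004,-0.013,0,0,0.05,-0.004,-0.013,0,0,0.05,-0.004,-0.013,0]
}}

```text
time_s: 29.45
position: [0.5283, 0.1314, 0.2485]
tool_rot: [[0.002, -0.105, -0.994], [0.0, -0.994, 0.105], [-1.0, -0.0, -0.002]]
ft_force: [-0.5, 0.0, 0.5]
grip_width: 0.0403
```

Run:
```python
from h import *
c=W(-.0725,-.030)+[0,.0022,0]; plan([(*c[:2],.2215,180+np.degrees(b[2]))],0)
```

```text
t 29.45 pos [0.5283 0.1314 0.2485] yaw 173.98619014293394 w 0.040261326588049005 F [-0.4665  0.0465  0.4839] q [ 0.5315  0.343  -0.1835  0.0007 -1.0427 -0.6369]
call
[0, np.float64(0.027), np.float64(-0.0), np.float64(0.001), np.float64(-0.1)]
```

Request:
{"fn": "carry_out", "kwargs": {
  "motion": [0,0.006,0,0,0,0,0.012,0,0,0,0,0.018,0,0,0,0,0.023,0,0,0,0,0.0255,0,0,0,0,0.0265,0,0,0]
}}

```text
time_s: 30.2
position: [0.5279, 0.1321, 0.2236]
tool_rot: [[0.001, -0.103, -0.995], [-0.0, -0.995, 0.103], [-1.0, 0.0, -0.001]]
ft_force: [-10.2, 0.9, 25.8]
grip_width: 0.0397
```

Request:
{"fn": "carry_out", "kwargs": {
  "motion": [55,0,0,0,0,65,0,0,0,0,80,0,0,0,0,100,0,0,0,0,100,0,0,0,0]
}}

```text
time_s: 30.82
position: [0.5279, 0.1319, 0.2205]
tool_rot: [[-0.0, -0.104, -0.995], [-0.0, -0.995, 0.104], [-1.0, 0.0, 0.0]]
ft_force: [-1.0, -0.1, -0.7]
grip_width: 0.085
```

Request:
{"fn": "carry_out", "kwargs": {
  "motion": [100,-0.03,0,0,0,100,-0.06,0,0,0,100,-0.09,0,0,0,100,-0.12,0,0,0,100,-0.12,0,0,0]
}}

```text
time_s: 31.45
position: [0.5285, 0.1321, 0.3434]
tool_rot: [[0.005, -0.104, -0.995], [0.002, -0.995, 0.104], [-1.0, -0.003, -0.005]]
ft_force: [0.9, 0.0, -0.8]
grip_width: 0.0857
```

Run:
```python
from h import *
snap('wrist','w11',(100,40,420,340),2)
for y in (-.03,.03,.09): print('pin',((proj('wrist',W(0,y,.035))-[100,40]+.5)*2))
# plunger: from w5 picture is separate; from top and w1 readings
im=cv2.imread('pics/full_w11.png')
t=back('top',(np.array([122,238])+.5)/5-.5+[155,165],.041)[0]; print('plunger top-view',t)
c,s=np.cos(b[2]),np.sin(b[2]); d=t[:2]-b[:2]; print('in base',d@[c,s],d@[-s,c])
plan([(t[0],t[1]+.002,.34,174)],0)
```

```text
pin [[276.0809 286.4653]]
pin [[286.3717 407.1608]]
pin [[295.4322 513.4279]]
plunger top-view [0.5776 0.3274 0.041 ]
in base -0.04346333542947893 0.1719883947670051
t 31.5 pos [0.528  0.132  0.3415] yaw 174.01556205839836 w 0.08553113338417277 F [-0.3379  0.2177 -1.6137] q [ 0.5326  0.2703 -0.0332 -0.0001 -1.2651 -0.637 ]
call
[0, np.float64(0.0), np.float64(-0.05), np.float64(-0.007), np.float64(0.0)]
[0, np.float64(0.001), np.float64(-0.101), np.float64(-0.014), np.float64(0.0)]
[0, np.float64(0.001), np.float64(-0.151), np.float64(-0.022), np.float64(0.0)]
[0, np.float64(0.002), np.float64(-0.201), np.float64(-0.029), np.float64(0.0)]
```

View pics/w11.png

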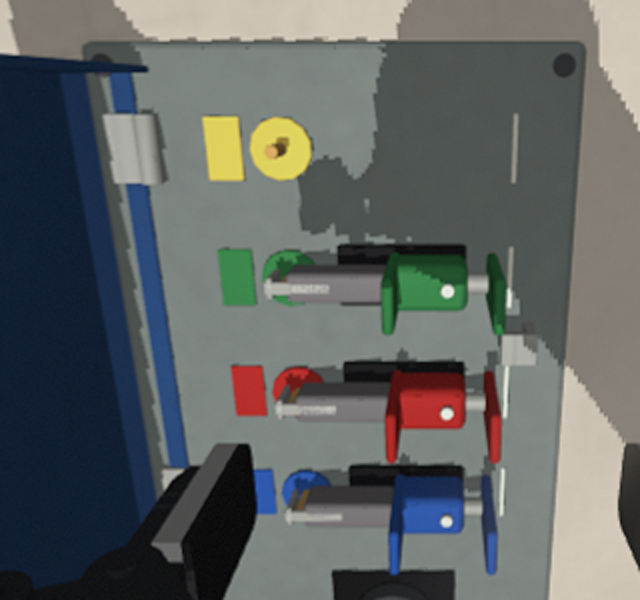

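All three are clipped, hooks at their pins and noses seated. Next, the plunger position from w5 (top centre at about (482,565)).

Run:
```python
from h import *
P=dict(ctrl.camera_params('wrist')); s=ctrl.state()
uv=(np.array([482,565])+.5)/2.5-.5+[100,40]
X=back('wrist',uv,.041,P)[0]+np.r_[np.array([.54,.249])-np.array(s['position'][:2]),0]
# height shift too
R=np.array(P['R']); C=-R.T@np.array(P['t'])+(np.array([.54,.249,.3406])-np.array(s['position'])); P['t']=-R@C
X=back('wrist',uv,.041,P)[0]; print(X)
c,s_=np.cos(b[2]),np.sin(b[2]); d=X[:2]-b[:2]; print('base',d@[c,s_],d@[-s_,c])
plan([(X[0],X[1],.34,174),(X[0],X[1],.23,174)],0)
```

```text
[0.5728 0.3239 0.041 ]
base -0.04790281538756175 0.16808381155796248
t 31.5 pos [0.528  0.132  0.3415] yaw 174.01556205839836 w 0.08553113338417277 F [-0.3379  0.2177 -1.6137] q [ 0.5326  0.2703 -0.0332 -0.0001 -1.2651 -0.637 ]
call
[0, np.float64(0.0), np.float64(-0.049), np.float64(-0.006), np.float64(0.0)]
[0, np.float64(0.001), np.float64(-0.098), np.float64(-0.012), np.float64(0.0)]
[0, np.float64(0.001), np.float64(-0.147), np.float64(-0.018), np.float64(0.0)]
[0, np.float64(0.002), np.float64(-0.196), np.float64(-0.025), np.float64(0.0)]
[0, np.float64(0.039), np.float64(-0.195), np.float64(-0.024), np.float64(0.0)]
[0, np.float64(0.075), np.float64(-0.195), np.float64(-0.024), np.float64(0.0)]
[0, np.float64(0.112), np.float64(-0.195), np.float64(-0.024), np.float64(0.0)]
```

Request:
{"fn": "carry_out", "kwargs": {
  "motion": [0,0,-0.049,-0.006,0,0,0,-0.098,-0.013,0,0,0,-0.147,-0.02,0,0,0,-0.197,-0.027,0,0,0.04,-0.197,-0.027,0,0,0.08,-0.197,-0.027,0,0,0.112,-0.197,-0.027,0,0,0.112,-0.197,-0.027,0]
}}

```text
time_s: 32.5
position: [0.5741, 0.3242, 0.2245]
tool_rot: [[-0.007, -0.105, -0.994], [-0.005, -0.995, 0.105], [-1.0, 0.006, 0.006]]
ft_force: [-0.2, 0.2, 0.5]
grip_width: -0.0001
```

Run:
```python
from h import *
plan([(.575,.325,.201,174)],0)
snap('side','s4',(200,110,320,200),6)
```

```text
t 32.5 pos [0.5741 0.3242 0.2245] yaw 173.99695581466895 w -7.255068569686131e-05 F [-0.1861  0.176   0.4757] q [ 0.7502  0.5706  0.1239 -0.001  -1.1326 -0.8545]
call
[0, np.float64(0.023), np.float64(-0.001), np.float64(-0.001), np.float64(-0.0)]
```

View pics/s4.png

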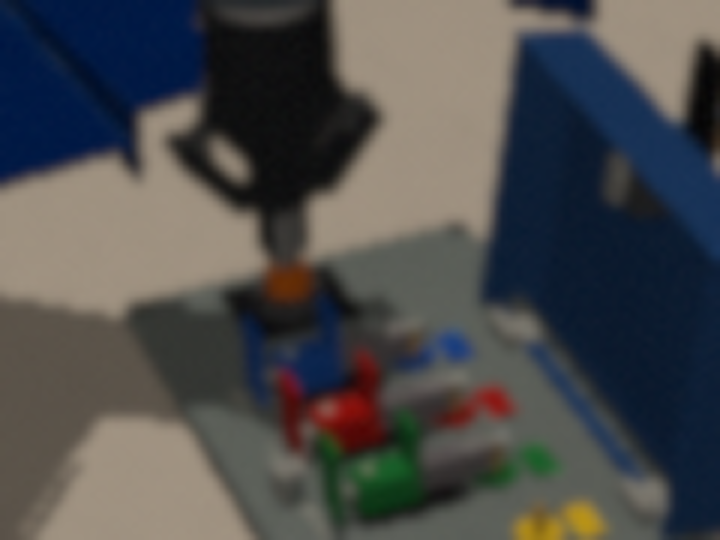

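The fingers are centred above the orange plunger, so I'll press it.

Request:
{"fn": "carry_out", "kwargs": {
  "motion": [0,0.008,-0.001,-0.001,0,0,0.013,-0.001,-0.001,0,0,0.017,-0.001,-0.001,0,0,0.02,-0.001,-0.001,0,0,0.023,-0.001,-0.001,0,0,0.024,-0.001,-0.001,0,0,0.024,-0.001,-0.001,0,0,0.024,-0.001,-0.001,0]
}}

```text
time_s: 33.55
position: [0.5765, 0.3261, 0.2053]
tool_rot: [[0.001, -0.104, -0.995], [0.001, -0.995, 0.104], [-1.0, -0.001, -0.001]]
ft_force: [-0.8, 1.1, 4.6]
grip_width: 0.0002
```

Request:
{"fn": "carry_out", "kwargs": {
  "motion": [0,0.002,0,0,0,0,0.004,0,0,0,0,0.006,0,0,0,0,0.006,0,0,0,0,0.006,0,0,0]
}}

```text
time_s: 34.17
position: [0.5763, 0.3261, 0.2042]
tool_rot: [[0.004, -0.103, -0.995], [0.001, -0.995, 0.103], [-1.0, -0.002, -0.004]]
ft_force: [-12.0, -3.4, 28.3]
grip_width: 0.0001
```

Hard stop reached at 28 N, so the plunger is fully down. Retreating and checking.

Request:
{"fn": "carry_out", "kwargs": {
  "motion": [0,-0.02,0,0,0,0,-0.06,0,0,0,0,-0.11,0,0,0,0,-0.16,0,0,0,0,-0.18,0.02,0.06,0,0,-0.18,0.02,0.12,0,0,-0.18,0.02,0.17,0,0,-0.18,0.02,0.17,0]
}}

```text
time_s: 35.17
position: [0.4026, 0.3236, 0.379]
tool_rot: [[-0.0, -0.101, -0.995], [0.001, -0.995, 0.101], [-1.0, -0.001, 0.001]]
ft_force: [0.6, 0.3, 0.6]
grip_width: -0.0
```

Run:
```python
from h import *
snap('top','t5'); snap('side','s5')
s=ctrl.state();print(s['time_s'],s['position'],s['ft_force'])
a=cv2.resize(cv2.imread('pics/full_t5.png')[165:262,155:305],None,fx=4,fy=4,interpolation=cv2.INTER_CUBIC)
c=cv2.resize(cv2.imread('pics/full_s5.png')[110:200,200:350],None,fx=2.2,fy=2.2,interpolation=cv2.INTER_CUBIC)
o=np.zeros((a.shape[0]+c.shape[0],600,3),np.uint8);o[:a.shape[0],:a.shape[1]]=a;o[a.shape[0]:,:c.shape[1]]=c
cv2.imwrite('pics/end.png',o)
```

```text
35.275 [0.405  0.3239 0.3787] [ 0.1672 -0.0207 -0.276 ]
```

The viewing limit is used up, so the last check is by numbers.

Run:
```python
from h import *
def cm(im,f):
    r=im[165:265,155:305].astype(int); B,G,R=r[...,0],r[...,1],r[...,2]
    m=f(B,G,R).astype(np.uint8); n,l,st,ce=cv2.connectedComponentsWithStats(m); return [(int(s[4]),(c+[155,165]).round(1).tolist()) for s,c in zip(st[1:],ce[1:]) if s[4]>25]
t0=cv2.imread('pics/full_top0.png');t5=cv2.imread('pics/full_t5.png')
org=lambda B,G,R:(R>150)&(G>50)&(G<.7*R)&(B<80)
print('orange',cm(t0,org),cm(t5,org))
print('red',cm(t5,lambda B,G,R:(R>70)&(R>2.2*G)&(R>2*B))); print('green',cm(t5,lambda B,G,R:(G>1.5*R)&(G>1.4*B)&(G>45)))
for n,y in(('blue',.09),('red',.03),('green',-.03)): print(n,proj('top',[W(-.075+x,y,.015+.03) for x in(.02,)]).round(1))
s0=cv2.imread('pics/full_side0.png');s5=cv2.imread('pics/full_s5.png')
def f(im):
    r=im[100:220,200:340].astype(int);m=org(r[...,0],r[...,1],r[...,2]);ys,xs=np.nonzero(m);return len(xs),xs.mean()+200,ys.mean()+100
print('side orange',f(s0),f(s5)); print(cents(t5), (proj('side',[.575,.325,.041])-proj('side',[.575,.325,.031])))
# cover: blue-ish difference between s3 and s5
d=cv2.absdiff(cv2.imread('pics/full_s3.png'),s5)[100:210,275:335].sum(2); print('cover change px',(d>90).sum())
```

```text
orange [(39, [178.9, 212.1])] [(45, [179.0, 212.0])]
red [(44, [233.9, 194.6]), (92, [228.5, 224.6])]
green [(48, [254.1, 196.9]), (97, [249.4, 226.8])]
blue [[206.9 219.5]]
red [[228.1 222. ]]
green [[249.3 224.4]]
side orange (12, np.float64(247.16666666666666), np.float64(153.91666666666666)) (15, np.float64(253.6), np.float64(155.6))
{'red': None, 'green': None, 'blue': None} [[-0.1874 -2.3535]]
cover change px 25
```

```bash
python3 -c "
from bench import ctrl; print(ctrl.hand_in())"
```

```text
the job is handed in; nothing more can be done
None
```

The cover is open, the three probes on the bench are clipped to their own terminals, and the start plunger has been pressed and released. I handed the job in at about 35 s of robot time.

- **Cover:** I lifted it by the paddle and pushed it back to about 1.7 rad, measured from the side picture. That picture and the last one show no real change at the cover.
- **Probes:** Blue, red and green are clipped; there was no yellow probe. The wrist picture after the green clip showed all three straight on the plate with their hooks at the pins, and the blue and red pins visible between hook and nose. The final top view put red and green within about 3 px of where they should be. Blue was not re-measured after the plunger press, and slide travel was never measured directly.
- **Plunger:** I pressed it to its hard stop at 28 N. In the top view it is back within 0.1 px of its starting place. The side view comparison was unusable, because the shut cover partly hid the plunger in the first picture.
- **Bystanders:** I did not re-measure the timer, pen or screwdriver at the end. The arm made no planned contact near them.
- **Disagreements:** The top and wrist cameras put the base 3 to 5 mm apart, so I went with the wrist view of the pins. The final composite picture could not be viewed because the 16-picture limit was reached, so the last check was by numbers only.

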